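# Load a cheese press: draining plate, second slab, press

### The job

Finish loading the cheese press: lift the blue grid plate off its draining stand and lay it flat on the slab that is already in the press, then set the second slab from the chopping board gently, lying flat, on the plate, with all three layers square between the guides and lined up with one another just in front of the back stop. Then push the press's sprung lever right down to its stop and let it come all the way up again. Do not drop or ram the layers, and leave the two squeeze bottles, the sauce cup and the timer where they stand.

Things in the scene. Friction and masses are not known exactly. Their poses are not given: they have to be found in the camera images.
- press: steel hand press, fixed, front (-x of its frame) to the robot. Origin on the worktop under the middle of the stack; x points back to the hinge, y left, z up. Drip tray x -104..+121, y +-52 mm, rim 19 mm high, short spout in front. Layers lie lengthwise along x; a full stack (25 + 8 + 25 mm) tops out 76 mm up. In front of the side guides the stack's long sides are open for fingers
- press_seat (a point): point on the white ribs that carry the stack, 18 mm over the press's origin, under the middle of the stack; axes as the press
- press_stop (a point): top middle of the back stop's inner face, at x = +64, z = 82 mm of the press; a layer centred on the seat ends 4 mm in front of it. From it two side guides run forward to x = +28 mm, inner faces at y = +-34 mm, 72 mm high, then a flare outwards up to 86 mm
- lever_hinge (a point): middle of the lever's hinge pin, at x = +97, z = 108 mm of the press, behind the back stop; pin along the press's y. Hinge cheeks reach 133 mm up
- lever_grip (a point): middle of the black cross grip at the lever's front end: cylinder 23 mm thick, 86 mm long along the press's y, 225 mm from the hinge. Lever up: 145 mm in front of the hinge and 172 mm above it (280 mm over the worktop). Lever down: 225 mm in front of the hinge, at its height (108 mm)
- press_lever (a joint): lever angle (rad): 0 = up at rest, slanting 50 degrees up from the hinge towards the robot, over the stack; 0.873 = level, at its stop. A spring raises it; holding it down takes about 7 to 11 N at the grip. An upright gripper reaching to the stack meets the raised lever; one leaning 30 to 45 degrees, its body towards the robot, passes under it
- platen (a point): middle of the underside of the sprung steel pressing plate, 78 x 54 mm, that hangs under the lever's bar (18 mm wide, 10 mm thick), 97 mm from the hinge, 36 mm below the bar's centre line; it gives way up to 10 mm
- cheese_low: lower slab of firm curd cheese, cream, 120 x 60 x 25 mm (x, y, z), already lying in the press; origin at the centre of its underside
- drain_plate: blue plastic grid plate (separator), 120 x 62 x 8 mm (x, y, z), 70 g; origin at the centre of its underside, z out of its upper face. It starts on the draining stand, sloping 25 degrees: its own -x end is the high one, towards the robot. Grip it by its long sides, which overhang the stand's rails
- drain_stand: fixed wire draining stand; origin on the worktop below its middle, x towards the low end. Two sloping rails at y = +-18 mm carry the plate, whose middle lies 53 mm up; at the low end a wire toe rises 19 mm over the rails. Feet at x = -51 and +45 mm reach to y = +-50 mm and 6 mm up
- cheese_up: second slab of cheese, cream, 120 x 60 x 25 mm (x, y, z), about 0.2 kg, lying on the chopping board; origin at the centre of its underside
- chop_board: blue chopping board, fixed, 240 x 340 x 10 mm (x, y, z); origin at the centre of its underside
- bottle_yellow: yellow squeeze bottle, 55 mm thick, 197 mm high, loose, to be left alone; origin at the centre of its foot
- bottle_red: red squeeze bottle, 55 mm thick, 197 mm high, loose, to be left alone; origin at the centre of its foot
- sauce_cup: small steel sauce cup, 55 mm wide, 32 mm high, loose, to be left alone; origin at the centre of its foot
- timer: red and white kitchen timer, 67 mm wide, 54 mm high, loose, to be left alone; origin at the centre of its foot
Things that resemble listed ones, but are neither listed nor needed, are in the scene too. Of the things that look like the drain_plate, the larger one is meant.

How it is judged:
On the way, in this order (a step that is already met when the one before it is completed fails the run):
1. the blue plate lies flat on the lower slab, square between the guides (x of cheese_low in the frame of press between -0.01 and 0.008 m and y of cheese_low in the frame of press between -0.006 and 0.006 m and z of cheese_low in the frame of press between 0.014 and 0.022 m and angle between the x axis of each of cheese_low, drain_plate and the x axis of press, either way round below 0.09 rad and angle between each of cheese_low, drain_plate's own z axis and vertical below 0.05 rad and x of drain_plate in the frame of press between -0.01 and 0.008 m and y of drain_plate in the frame of press between -0.006 and 0.006 m and z of drain_plate in the frame of press between 0.039 and 0.047 m), for 0.2 s.
2. the second slab lies flat on the plate, square between the guides (all of step 1 and x of cheese_up in the frame of press between -0.01 and 0.008 m and y of cheese_up in the frame of press between -0.006 and 0.006 m and z of cheese_up in the frame of press between 0.047 and 0.055 m and angle between the x axis of cheese_up and the x axis of press, either way round below 0.09 rad and angle between cheese_up's own z axis and vertical below 0.05 rad), for 0.2 s.
3. the lever is down at its stop on the full stack (all of step 2 and value of joint press_lever above 0.845 rad), for 0.2 s.
At the end, for the whole second after the job is handed in: Lower slab, blue plate and second slab lie flat (within 0.05 rad) on one another in the press and at rest, each with its middle no more than 10 mm in front of, 8 mm behind and 6 mm beside the middle of the seat, and lengthwise within 0.09 rad of the press; the lever is up again (below 0.06 rad) (all of step 2 and linear speed of each of cheese_low, drain_plate, cheese_up below 0.02 m/s and value of joint press_lever below 0.06 rad); the robot touches nothing.
It fails at once if a bystander (squeeze bottle, sauce cup, timer) is moved more than 25 mm or tipped over (distance of any of bottle_yellow, bottle_red, sauce_cup, timer from where it was at the start of the episode above 0.025 m or angle between any of bottle_yellow, bottle_red, sauce_cup, timer's own z axis and vertical above 0.35 rad).
It fails at once if a layer is dropped into the press (faster than 0.45 m/s within 40 mm of its place, seen from above, and less than 100 mm over the worktop) ((linear speed of drain_plate above 0.45 m/s and horizontal distance between drain_plate and press_seat below 0.04 m and height (world z) of drain_plate below 0.1 m) or (linear speed of cheese_up above 0.45 m/s and horizontal distance between cheese_up and press_seat below 0.04 m and height (world z) of cheese_up below 0.1 m)).
It fails at once if a layer is rammed onto the one below (more than 60 N between them) (contact force between cheese_up and drain_plate above 60 N or contact force between drain_plate and cheese_low above 60 N).
It also fails if it takes over 72 s, if anything falls off the work surface, if the arm or the gripper's body presses on something with over 40 N, if the wrist force passes 120 N, or if a joint passes its speed limit or range.

### The arm

A 6-joint arm with a two-finger parallel gripper is mounted at the origin on a cart in front of the work surface, level with it; the furniture and walls round the work are solid. World frame = base frame: x ahead of the robot, y to its left, z up, the work surface at z = 0. Lengths are in m, angles in rad, forces in N, time in s.
With the tool pointing down it reaches from about 0.375 to 0.9 m from the base axis. Payload 3.1 kg.
Tool frame: the origin (TCP) lies between the finger pads; the fingertips stand env.finger_overhang ahead of it and the grasp point (between the pads) lies 11 mm behind it (env.finger_overhang is the distance from the TCP to the fingertips, in m); x points along the fingers, y is the direction in which the jaws open and shut, and the axes are right-handed (so a half turn about x gives the same grasp; the last joint's range is limited). The gripper opens to 85 mm and grips with 20 to 120 N. Pads are 22 mm wide; open, the fingers measure 114 mm over their backs; the gripper's body (76 mm by 85 mm) begins 54 mm behind the grasp point. The pads swing forward as they close: fully open they stand 13 mm farther back than shut.
Start: joints at [-1.335, 0.527, 1.433, -0, 1.181, -0.178], TCP at [0.251, -0.572, 0.239] pointing down, gripper open.
Joint ranges: [-3.08, 3.08], [-0.75, 2.2], [0.22, 2.44], [-1.43, 4.57], [0, 2.65], [-2.85, 2.85]. Speed limits (rad/s): [2.79, 2.79, 3.14, 3.14, 3.14, 3.14].

### API

Orientations are given as a rotation vector (axis times angle).
In Python, from station import monitor, capture, workorder, nets, env gives the robot as it stands.
- The arm moves only by the tool carry_out, never from a script. Its argument "commands" is one flat list of numbers, 5 for each row, row after row: the closure in counts, from 0 (fully open) to 255 (shut), then the shift along the tool's x, y, z in m, then the turn about the tool's x in degrees. A call has exactly 10 rows; each row shifts and turns the commanded pose from where the row before left it, along the tool's axes as they then stand; what a row does not reach is not made up. A row lasts 1/12 s, in which the tool goes at most 41.7 mm and 7.16 degrees, less where a joint would pass 70% of its speed; a pose out of reach is approached as far as the arm can. A call with a gripper value outside its range is refused whole. The fingers move at their own pace and stop on an object; "force" is the grip in N (left out, the last holds). Time passes only in rows, so rows that do not move let the fingers close, or fill a call up. It gives the time, the measured TCP pose, the force and the opening at its end, in the units of the state.
- monitor.read_state(): the state, without advancing time (a new reading comes with each control period).
- capture(name): name is "scene" or "top" or "wrist"; returns a dict with "img" (384x512x3 uint8, blue, green, red), "z_map" (384x512 float32, m along the optical axis (not along the pixel's ray), 0 where there is no reading), "fx", "fy", "cx", "cy" (pixels), "camera_from_world" (4x4, takes a point from world to camera coordinates); the wrist camera has in their place "T_tool_cam" (4x4, takes a point from camera to tool coordinates, whose origin is the TCP and whose axes are the tool frame's). Camera axes: x right, y up, looking along -z (the intrinsics and any distortion apply to the point x, -y, -z); pixel columns grow to the right and rows downward; lengths in m; the calibration is good to about 2 mm. A picture is of the moment at which its call begins: read the wrist's pose just before it.
- workorder.sign_off(): hands the job in, once; it reports no verdict.
Trained networks look in a picture, given as the dict that the camera call returned (one of the last four; its "shot" number tells which), for a name from the list of things; names that differ only in an ending like _2 or _b are one class to them, and where a whole thing is asked for, a point or a joint stands for the part that bears it (a point fixed in the world has none). Each returns a list of dicts, best first, with "p" (0 to 1); they miss things now and then, are a little off and sometimes report something else, mostly with a low value. They report only what shows in the picture. A call takes as long as a camera call. They do not tell look-alikes from the thing itself.
- nets.look_for(picture, thing): "centre" ([row, column] in pixels, amid what is visible of it).
The state is a dict: "time_s": time; "q": joint angles; "qvel": joint speeds; "joint_efforts": joint torques, N m; "ee_pos": TCP position; "tool_rot": TCP orientation; "force": force on the tool from outside, world axes, zero at the start; "moment": the same for the moment, N m; "grip_width": opening from 0.0 (shut) to 1.0 (fully open).
Only numpy, scipy, OpenCV 4.12 (cv2) and the standard library are available. Lean on these libraries where they do the work, as an engineer would, in place of code of your own. Each camera call takes 0.05 s, during which the arm holds its last target.

## Working session

There is one attempt and no reset: what is moved stays moved. The work goes in short steps, Python scripts to look and compute and a tool call to move; the robot and the scene stay as the last step left them, time stands still between calls to the robot, and variables do not carry over. Pictures are saved under pics/ and viewed, and the job is handed in when it is done.

Besides the shell and the picture viewer there is one more tool, called after "Call:" by a JSON object that holds its "fn" and its "kwargs". carry_out: Moves the arm, as the interface text tells. Its arguments: {"type":"object","properties":{"commands":{"type":"array","items":{"type":"number"}},"force":{"type":"number"}},"required":["commands"]}

```bash
ls; mkdir -p pics; cat > h.py <<'E'
import numpy as np,cv2
from station import monitor,capture,workorder,nets,env
from scipy.spatial.transform import Rotation as R
np.set_printoptions(precision=4,suppress=True)
def cloud(c,Twc=None):
    z=c["z_map"];h,w=z.shape
    v,u=np.mgrid[:h,:w]
    X=(u-c["cx"])/c["fx"]*z;Y=(v-c["cy"])/c["fy"]*z
    P=np.stack([X,-Y,-z,np.ones_like(z)],-1)
    if Twc is None:Twc=np.linalg.inv(np.array(c["camera_from_world"]))
    W=(P@Twc.T)[...,:3]; W[z<=0]=np.nan
    return W
def toolT(s):
    T=np.eye(4);T[:3,:3]=R.from_rotvec(s["tool_rot"]).as_matrix();T[:3,3]=s["ee_pos"];return T
E
python3 - <<'E'
from h import *
s=monitor.read_state();print(s);print(env.finger_overhang)
print([k for k in dir(env) if k[0]!='_'])
for n in ["scene","top","wrist"]:
    c=capture(n);cv2.imwrite(f"pics/{n}0.png",c["img"]);print(n,{k:v for k,v in c.items() if k not in("img","z_map")})
    np.savez(f"{n}0.npz",**c)
    for t in ["press","drain_plate","drain_stand","cheese_up","cheese_low","chop_board","lever_grip","bottle_yellow","bottle_red","sauce_cup","timer"]:
        print(t,[(np.round(d["centre"]).tolist(),round(d["p"],2)) for d in nets.look_for(c,t)][:4])
E
```

```text
pics
{'time_s': 0.0, 'q': array([-1.3355,  0.5285,  1.4339,  0.    ,  1.1814, -0.1785]), 'qvel': array([-0.0026,  0.0027,  0.001 ,  0.0007,  0.    , -0.0013]), 'joint_efforts': array([ -0.0021, -44.2357, -17.8024,  -0.0002,   0.0084,  -0.    ]), 'ee_pos': array([ 0.2512, -0.5715,  0.2383]), 'tool_rot': array([ 1.9943,  0.4208, -1.9943]), 'force': array([-0.0502,  0.1739, -0.9363]), 'moment': array([ 0.0548, -0.0428, -0.0024]), 'grip_width': 0.9985431150392468}
0.008
['MotionError', 'finger_overhang']
scene {'fx': 422.8414271602202, 'fy': 422.8414271602202, 'cx': 261.13371603412753, 'cy': 188.52189826911282, 'camera_from_world': array([[-0.8212, -0.5704, -0.0155,  0.4991],
       [ 0.4305, -0.6371,  0.6394, -0.2896],
       [-0.3746,  0.5184,  0.7687, -1.3179],
       [ 0.    ,  0.    ,  0.    ,  1.    ]]), 'shot': 1}
press [([210.0, 243.0], 0.78)]
drain_plate [([290.0, 214.0], 0.93), ([355.0, 210.0], 0.9)]
drain_stand [([284.0, 270.0], 0.7), ([304.0, 230.0], 0.62)]
cheese_up [([176.0, 334.0], 0.65)]
cheese_low [([226.0, 252.0], 0.85), ([192.0, 248.0], 0.57)]
chop_board [([168.0, 340.
[... 916 characters left out ...]
 342.0], 0.62)]
lever_grip [([188.0, 240.0], 0.77), ([233.0, 207.0], 0.4)]
bottle_yellow [([162.0, 190.0], 0.48)]
bottle_red []
sauce_cup [([228.0, 284.0], 0.44)]
timer [([233.0, 210.0], 0.62), ([165.0, 190.0], 0.47)]
wrist {'fx': 326.4321556390672, 'fy': 326.4321556390672, 'cx': 264.6216108596761, 'cy': 190.69409943077696, 'T_tool_cam': array([[ 0.0001,  0.2861, -0.9582, -0.1342],
       [ 1.    , -0.0001,  0.0001,  0.0005],
       [-0.0001, -0.9582, -0.2861, -0.0727],
       [ 0.    ,  0.    ,  0.    ,  1.    ]]), 'shot': 3}
press []
drain_plate []
drain_stand []
cheese_up []
cheese_low []
chop_board [([17.0, 136.0], 0.57)]
lever_grip []
bottle_yellow []
bottle_red []
sauce_cup []
timer []
```

The top view has the press at (242,188), the blue plate on its stand at (178,209), and the slab on the board at (330,220). The timer is at (209,236) and the cup at (282,232). Next I'll turn these into world positions.

```bash
python3 - <<'E'
from h import *
s=monitor.read_state();print("tool axes cols",toolT(s)[:3,:3])
for n in ["scene","top"]:
    c=dict(np.load(f"{n}0.npz"));W=cloud(c);np.save(n+"W.npy",W)
    pts={"top":{"press":(188,242),"plate":(209,178),"cheese":(220,330),"timer":(234,208),"cup":(232,282),"by":(162,190),"br":(160,297),"tom1":(232,419),"stand bottle":(146,326)},
     "scene":{"press":(210,243),"grip":(185,262),"plate":(290,214),"cheese":(176,334),"timer":(283,270),"cup":(217,319),"by":(243,180),"br":(161,262)}}[n]
    for k,(r,q) in pts.items(): print(n,k,np.nanmedian(W[r-2:r+3,q-2:q+3].reshape(-1,3),0))
W=np.load("topW.npy");I=dict(np.load("top0.npz"))["img"]
def rect(m,name):
    P=W[m]; P=P[~np.isnan(P[:,0])]
    r=cv2.minAreaRect((P[:,:2]*1000).astype(np.float32));print(name,len(P),r,"z",np.percentile(P[:,2],[5,50,95]))
hsv=cv2.cvtColor(I,cv2.COLOR_BGR2HSV)
m=np.zeros(I.shape[:2],bool);m[190:228,165:192]=1
rect(m&(hsv[...,1]>120)&(abs(hsv[...,0].astype(int)-112)<15),"plate")
m=np.zeros(I.shape[:2],bool);m[200:240,312:348]=1
rect(m&(W[...,2]>.025),"cheeseup")
m=np.zeros(I.shape[:2],bool);m[150:222,222:262]=1
for lo,hi in((.015,.04),(.04,.07),(.08,.15),(.2,.35)): rect(m&(W[...,2]>lo)&(W[...,2]<hi),("press",lo))
a=cv2.resize(I[140:260,130:360],None,fx=3.4,fy=3.4,interpolation=cv2.INTER_CUBIC);cv2.imwrite("pics/topz.png",a)
S=dict(np.load("scene0.npz"))["img"]
a=cv2.resize(S[150:310,160:380],None,fx=3.6,fy=3.6,interpolation=cv2.INTER_CUBIC);cv2.imwrite("pics/scz.png",a)
E
```

```text
tool axes cols [[-0.      0.4021 -0.9156]
 [ 0.     -0.9156 -0.4021]
 [-1.     -0.     -0.    ]]
scene press [0.6053 0.1095 0.0417]
scene grip [ 0.6279 -0.0375  0.0015]
scene plate [0.493  0.4076 0.0589]
scene cheese [ 0.4235 -0.2049  0.0344]
scene timer [0.3703 0.2945 0.0546]
scene cup [ 0.3806 -0.0234  0.0217]
scene by [0.6561 0.3616 0.1116]
scene br [ 0.6489 -0.0676  0.1027]
top press [0.5489 0.1378 0.2339]
top plate [0.4879 0.4017 0.0639]
top cheese [ 0.4291 -0.2179  0.0344]
top timer [0.3846 0.2818 0.0552]
top cup [ 0.3854 -0.0198  0.021 ]
top by [0.6618 0.3377 0.1569]
top br [ 0.6601 -0.0762  0.1578]
top tom1 [ 0.3709 -0.5756  0.0516]
top stand bottle [ 0.7249 -0.2009  0.1014]
plate 382 ((493.4541015625, 408.32720947265625), (110.21550750732422, 63.0409049987793), 13.58797836303711) z [0.0063 0.0573 0.0842]
cheeseup 422 ((432.121826171875, -218.245361328125), (60.99062728881836, 120.97238159179688), 56.31822967529297) z [0.0273 0.0341 0.0407]
('press', 0.015) 292 ((558.132568359375, 146.10353088378906), (103.84364318847656, 237.19090270996094), 87.06817626953125) z [0.0153 0.0187 0.0384]
('press', 0.04) 123 ((563.5614624023438, 147.249267578125), (73.28311920166016, 133.14613342285156), 83.20575714111328) z [0.0404 0.0443 0.0623]
('press', 0.08) 184 ((628.0774536132812, 142.7194061279297), (80.56978607177734, 94.99534606933594), 88.33233642578125) z [0.083  0.1216 0.1471]
('press', 0.2) 234 ((554.89794921875, 147.510986328125), (84.77427673339844, 105.71286010742188), 88.76004028320312) z [0.2079 0.2869 0.2946]
```

Call:
{"fn": "carry_out", "kwargs": {"commands": [0,-0.04,0,0,0,0,-0.04,0,0,0,0,-0.04,0,0,0,0,-0.04,0,0,0,0,-0.04,0,0,0,0,-0.04,0,0,0,0,-0.04,0,0,0,0,-0.04,0,0,0,0,-0.04,0,0,0,0,-0.04,0,0,0]}}

```text
time_s: 2.63
ee_pos: [0.2512, -0.5714, 0.6416]
tool_rot: [1.993, 0.418, -1.993]
force: [-0.2, -1.5, 0.7]
grip_width: 0.997
```

```bash
cat > st.py <<'E'
from h import *
s=monitor.read_state();T=toolT(s);print("t",s["time_s"],"q",s["q"],"p",s["ee_pos"],"grip",s["grip_width"],"F",s["force"],"|lean deg",np.degrees(np.arccos(-T[2,0])));print(T[:3,:3])
E
python3 st.py
```

```text
t 2.6333 q [-1.3354  0.3863  0.6242  0.      2.1303 -0.1785] p [ 0.2512 -0.5714  0.6416] grip 0.9968093137460242 F [-0.2036 -1.4606  0.716 ] |lean deg 0.04129062364149493
[[ 0.0002  0.4022 -0.9156]
 [-0.0007 -0.9156 -0.4022]
 [-1.      0.0007  0.0001]]
```

Call:
{"fn": "carry_out", "kwargs": {"commands": [0,-0.03,0,0,0,0,-0.03,0,0,0,0,-0.03,0,0,0,0,-0.03,0,0,0,0,-0.03,0,0,0,0,-0.03,0,0,0,0,-0.03,0,0,0,0,-0.03,0,0,0,0,-0.03,0,0,0,0,-0.03,0,0,0]}}

```text
time_s: 3.47
ee_pos: [0.2128, -0.4839, 0.8162]
tool_rot: [1.978, 0.337, -1.948]
force: [-0.4, 0.8, 0.3]
grip_width: 0.999
```

```bash
python3 st.py
```

```text
t 3.4667 q [-1.3769  0.3326  0.218   0.0272  2.5158 -0.1973] p [ 0.2128 -0.4839  0.8162] grip 0.9987461447810438 F [-0.4177  0.8321  0.282 ] |lean deg 4.393241959877175
[[ 0.0301  0.401  -0.9156]
 [-0.0704 -0.9129 -0.4021]
 [-0.9971  0.0766  0.0008]]
```

Call:
{"fn": "carry_out", "kwargs": {"commands": [0,0.035,-0.015,0,0,0,0.035,-0.015,0,0,0,0.035,-0.015,0,0,0,0.035,-0.015,0,0,0,0.035,-0.015,0,0,0,0.035,-0.015,0,0,0,0.035,-0.015,0,0,0,0.035,-0.015,0,0,0,0.035,-0.015,0,0,0,0.035,-0.015,0,0]}}

```text
time_s: 4.3
ee_pos: [0.1653, -0.3765, 0.4679]
tool_rot: [1.979, 0.338, -1.949]
force: [0.7, -0.2, -0.1]
grip_width: 1.0
```

```bash
python3 st.py
```

```text
t 4.3 q [-1.4457 -0.0352  1.5854  0.0209  1.5191 -0.2888] p [ 0.1653 -0.3765  0.4679] grip 0.9995037097324475 F [ 0.7449 -0.2412 -0.1356] |lean deg 4.312967273065871
[[ 0.0297  0.4007 -0.9157]
 [-0.0691 -0.9131 -0.4018]
 [-0.9972  0.0752  0.0005]]
```

Call:
{"fn": "carry_out", "kwargs": {"commands": [0,0,-0.02,0,0,0,0,-0.02,0,0,0,0,-0.02,0,0,0,0,-0.02,0,0,0,0,-0.02,0,0,0,0,-0.02,0,0,0,0,-0.02,0,0,0,0,0,0,0,0,0,0,0,0,0,0,0,0,0]}}

```text
time_s: 5.13
ee_pos: [0.1096, -0.2504, 0.4591]
tool_rot: [1.979, 0.338, -1.949]
force: [-0.2, -0.3, 0.5]
grip_width: 0.999
```

```bash
python3 st.py
```

```text
t 5.1333 q [-1.6141 -0.2971  1.8054  0.0323  1.5655 -0.4556] p [ 0.1096 -0.2504  0.4591] grip 0.9993506043785176 F [-0.2223 -0.3059  0.4541] |lean deg 4.2970053477750785
[[ 0.0294  0.4005 -0.9158]
 [-0.0689 -0.9132 -0.4015]
 [-0.9972  0.0749  0.0008]]
```

```bash
cat > plan.py <<'E'
from h import *
import sys
# usage: plan(target xyz, target tool-y azimuth(deg) or None, grip counts, nrows)
def plan(p,az=None,g=0,n=10,s=None,fill=True):
    s=s or monitor.read_state();T=toolT(s);Rm=T[:3,:3];pos=np.array(s["ee_pos"])
    d=np.array(p)-pos;turn=0
    if az is not None:
        # turn about tool x so that tool y's horizontal azimuth = az
        f=lambda t:np.arctan2(*( (Rm@R.from_euler('x',t,degrees=True).as_matrix())[[1,0],1]))
        ts=np.arange(-180,180,.1);v=np.array([f(t) for t in ts]);e=(v-np.radians(az)+np.pi)%(2*np.pi)-np.pi
        turn=ts[np.argmin(abs(e))]
        print("turn",turn)
    print("delta",d,"min rows",max(np.linalg.norm(d)/.0417,abs(turn)/7.16))
    out=[]
    for i in range(n):
        l=Rm.T@(d/n);out.append([g]+[round(x,4) for x in l]+[round(turn/n,2)])
        Rm=Rm@R.from_euler('x',turn/n,degrees=True).as_matrix()
    print(out)
E
python3 -c "
from plan import *
plan([.38,-.21,.33],56.3,0,20)"
```

```text
turn -122.70000000000326
delta [ 0.2704  0.0404 -0.1291] min rows 17.13687150838034
[[0, np.float64(0.0067), np.float64(0.0031), np.float64(-0.0132), np.float64(-6.14)], [0, np.float64(0.0067), np.float64(0.0045), np.float64(-0.0128), np.float64(-6.14)], [0, np.float64(0.0067), np.float64(0.0058), np.float64(-0.0122), np.float64(-6.14)], [0, np.float64(0.0067), np.float64(0.0071), np.float64(-0.0116), np.float64(-6.14)], [0, np.float64(0.0067), np.float64(0.0083), np.float64(-0.0107), np.float64(-6.14)], [0, np.float64(0.0067), np.float64(0.0094), np.float64(-0.0098), np.float64(-6.14)], [0, np.float64(0.0067), np.float64(0.0104), np.float64(-0.0087), np.float64(-6.14)], [0, np.float64(0.0067), np.float64(0.0113), np.float64(-0.0076), np.float64(-6.14)], [0, np.float64(0.0067), np.float64(0.012), np.float64(-0.0063), np.float64(-6.14)], [0, np.float64(0.0067), np.float64(0.0126), np.float64(-0.005), np.float64(-6.14)], [0, np.float64(0.0067), np.float64(0.0131), np.float64(-0.0036), np.float64(-6.14)], [0, np.float64(0.0067), np.float64(0.0134), np.float64(-0.0022), np.float64(-6.14)], [0, np.float64(0.0067), np.float64(0.0135), np.float64(-0.0008), np.float64(-6.14)], [0, np.float64(0.0067), np.float64(0.0135), np.float64(0.0007), np.float64(-6.14)], [0, np.float64(0.0067), np.float64(0.0134), np.float64(0.0021), np.float64(-6.14)], [0, np.float64(0.0067), np.float64(0.0131), np.float64(0.0035), np.float64(-6.14)], [0, np.float64(0.0067), np.float64(0.0126), np.float64(0.0049), np.float64(-6.14)], [0, np.float64(0.0067), np.float64(0.012), np.float64(0.0062), np.float64(-6.14)], [0, np.float64(0.0067), np.float64(0.0113), np.float64(0.0075), np.float64(-6.14)], [0, np.float64(0.0067), np.float64(0.0104), np.float64(0.0087), np.float64(-6.14)]]
```

Call:
{"fn": "carry_out", "kwargs": {"commands": [0,0.007,0.003,-0.013,-6.14,0,0.007,0.0045,-0.013,-6.14,0,0.007,0.006,-0.012,-6.14,0,0.007,0.007,-0.0115,-6.14,0,0.007,0.008,-0.0105,-6.14,0,0.007,0.0095,-0.01,-6.14,0,0.007,0.0105,-0.0085,-6.14,0,0.007,0.0115,-0.0075,-6.14,0,0.007,0.012,-0.0065,-6.14,0,0.007,0.0125,-0.005,-6.14]}}

```text
time_s: 5.97
ee_pos: [0.2462, -0.2304, 0.3905]
tool_rot: [1.233, 1.099, -1.273]
force: [-0.4, -0.4, -0.2]
grip_width: 1.001
```

Call:
{"fn": "carry_out", "kwargs": {"commands": [0,0.007,0.013,-0.0035,-6.14,0,0.007,0.0135,-0.002,-6.14,0,0.007,0.0135,-0.001,-6.14,0,0.007,0.0135,0.0005,-6.14,0,0.007,0.0135,0.002,-6.14,0,0.007,0.013,0.0035,-6.14,0,0.007,0.0125,0.005,-6.14,0,0.007,0.012,0.006,-6.14,0,0.007,0.0115,0.0075,-6.14,0,0.007,0.0105,0.0085,-6.14]}}

```text
time_s: 6.8
ee_pos: [0.3815, -0.209, 0.3225]
tool_rot: [0.407, 1.475, -0.493]
force: [-0.2, 0.1, -0.5]
grip_width: 0.999
```

```bash
cat > wsl.py <<'E'
from h import *
import sys
s=monitor.read_state();T=toolT(s);c=capture("wrist");W=cloud(c,T@np.array(c["T_tool_cam"]));n=sys.argv[1]
cv2.imwrite(f"pics/{n}.png",c["img"]);np.save(n+"W.npy",W)
E
python3 st.py; python3 wsl.py w1
```

```text
t 6.8 q [-0.7395  0.1339  1.8022 -0.0317  1.1393 -1.7194] p [ 0.3815 -0.209   0.3225] grip 0.9987857225536684 F [-0.2211  0.1053 -0.4682] |lean deg 4.143071548936183
[[ 0.0295  0.5474  0.8364]
 [-0.0659  0.836  -0.5448]
 [-0.9974 -0.0391  0.0608]]
```

```bash
python3 - <<'E'
from h import *
W=np.load("w1W.npy");I=cv2.imread("pics/w1.png")
P=W[115:225,255:325].reshape(-1,3)
m=(P[:,2]>.028)&(P[:,2]<.045);P=P[m]
r=cv2.minAreaRect((P[:,:2]*1000).astype(np.float32));print(r,np.percentile(P[:,2],[5,50,95]))
print("board",np.nanmedian(W[170:190,200:240].reshape(-1,3),0),"gray",W[345,290],W[320,310],"cup",W[50,405])
E
python3 -c "
from plan import *
plan([.432,-.218,.032+.011-.002],None,0,10)"
```

```text
((429.5600280761719, -221.37359619140625), (60.22571563720703, 119.63452911376953), 56.51725769042969) [0.0327 0.0344 0.0357]
board [ 0.3938 -0.3097  0.0085] gray [ 0.6456 -0.3492  0.0774] [ 0.6459 -0.3122  0.0473] cup [ 0.3797 -0.0209  0.0195]
delta [ 0.049  -0.0093 -0.2804] min rows 6.830209826781021
[[0, np.float64(0.0282), np.float64(0.0029), np.float64(0.0029), 0.0], [0, np.float64(0.0282), np.float64(0.0029), np.float64(0.0029), 0.0], [0, np.float64(0.0282), np.float64(0.0029), np.float64(0.0029), 0.0], [0, np.float64(0.0282), np.float64(0.0029), np.float64(0.0029), 0.0], [0, np.float64(0.0282), np.float64(0.0029), np.float64(0.0029), 0.0], [0, np.float64(0.0282), np.float64(0.0029), np.float64(0.0029), 0.0], [0, np.float64(0.0282), np.float64(0.0029), np.float64(0.0029), 0.0], [0, np.float64(0.0282), np.float64(0.0029), np.float64(0.0029), 0.0], [0, np.float64(0.0282), np.float64(0.0029), np.float64(0.0029), 0.0], [0, np.float64(0.0282), np.float64(0.0029), np.float64(0.0029), 0.0]]
```

Call:
{"fn": "carry_out", "kwargs": {"commands": [0,0.038,0.0036,0.0035,0,0,0.038,0.0036,0.0035,0,0,0.038,0.0036,0.0035,0,0,0.038,0.0036,0.0035,0,0,0.038,0.0036,0.0035,0,0,0.038,0.0036,0.0035,0,0,0.03,0.0036,0.0035,0,0,0.03,0.0036,0.0035,0,0,0.015,0,0,0,0,0,0,0,0]}}

```text
time_s: 7.68
ee_pos: [0.4273, -0.2197, 0.0178]
tool_rot: [0.414, 1.479, -0.498]
force: [0.2, -0.0, 0.3]
grip_width: 1.0
```

```bash
python3 st.py
```

```text
t 7.6833 q [-0.6881  0.7366  1.9799 -0.0904  0.3673 -1.5898] p [ 0.4273 -0.2197  0.0178] grip 0.9996049094050321 F [ 0.1864 -0.0149  0.3191] |lean deg 3.861179184483021
[[ 0.025   0.5532  0.8327]
 [-0.0625  0.8322 -0.551 ]
 [-0.9977 -0.0383  0.0554]]
```

Call:
{"fn": "carry_out", "kwargs": {"commands": [255,-0.005,0,0,0,255,0,0,0,0,255,0,0,0,0,255,0,0,0,0,255,0,0,0,0,255,0,0,0,0,255,-0.02,0,0,0,255,0,0,0,-6.3,255,0,0,0,-6.3,255,0,0,0,-6.3], "force": 35}}

```text
time_s: 8.52
ee_pos: [0.4271, -0.2187, 0.0474]
tool_rot: [0.145, 1.523, -0.244]
force: [0.2, -0.5, -2.7]
grip_width: 0.69
```

```bash
python3 st.py; python3 - <<'E'
from h import *
W=np.load("topW.npy");m=np.zeros(W.shape[:2],bool);m[145:225,215:270]=1
# tray side edges: lateral extent as fn of x at rim height
P=W[m];P=P[(P[:,2]>.012)&(P[:,2]<.03)]
for a in np.arange(.45,.70,.02):
    q=P[(P[:,0]>a)&(P[:,0]<a+.02)]
    if len(q)>3: print(round(a+.01,3),q[:,1].min(),q[:,1].max(),len(q))
S=np.load("sceneW.npy");I=dict(np.load("scene0.npz"))["img"]
P=S[150:260,200:290].reshape(-1,3);J=I[150:260,200:290].reshape(-1,3)
k=(P[:,2]>.255)&(P[:,2]<.31)&(J.max(1)<60);q=P[k];print(len(q),cv2.minAreaRect((q[:,:2]*1000).astype(np.float32)),q.mean(0))
T=W[m];k=(T[:,2]>.255);q=T[k];print(len(q),cv2.minAreaRect((q[:,:2]*1000).astype(np.float32)),q.mean(0))
E
```

```text
t 8.5167 q [-0.6866  0.6714  1.9791 -0.079   0.4261 -1.9371] p [ 0.4271 -0.2187  0.0474] grip 0.6903072224258058 F [ 0.2101 -0.5086 -2.745 ] |lean deg 4.225047189524355
[[ 0.0304  0.2477  0.9683]
 [-0.0671  0.9671 -0.2453]
 [-0.9973 -0.0575  0.0461]]
0.46 0.10220528066173803 0.20181846416976487 64
0.48 0.10166857434684892 0.20153926760521823 70
0.5 0.09696230382734153 0.20120428938959908 59
0.52 0.059016117229057335 0.19687587436276635 22
0.54 0.09601332299628054 0.10037756192908227 6
0.56 0.09550878366185808 0.19583878427369428 30
0.58 0.09501020400118951 0.19532872190308115 29
0.6 0.09463874584028467 0.22856807065318735 18
0.62 0.09408507576648428 0.22391689665333186 28
0.64 0.09353761058450176 0.24906939917272303 39
0.66 0.09322422705074304 0.2400298652941498 33
0.68 0.08859830369764574 0.2315193920247194 11
193 ((508.60491943359375, 149.55548095703125), (83.6460189819336, 21.200593948364258), 86.7066421508789) [0.5079 0.1515 0.2886]
174 ((521.6824951171875, 148.22991943359375), (84.77427673339844, 39.26629638671875), 88.76004028320312) [0.5139 0.1487 0.2862]
```

Call:
{"fn": "carry_out", "kwargs": {"commands": [255,0,0,0,-5.8,255,0,0,0,-5.8,255,0.007,0,0,0,255,0.007,0,0,0,255,0.006,0,0,0,255,0.002,0,0,0,255,0,0,0,0,90,0,0,0,0,0,0,0,0,0,0,0,0,0,0]}}

```text
time_s: 9.35
ee_pos: [0.4277, -0.2202, 0.0246]
tool_rot: [-0.009, 1.538, -0.094]
force: [-0.1, 0.6, -0.2]
grip_width: 0.943
```

```bash
python3 st.py
```

```text
t 9.35 q [-0.6883  0.7215  1.9818 -0.0889  0.3741 -2.1234] p [ 0.4277 -0.2202  0.0246] grip 0.9428061661034536 F [-0.1014  0.5514 -0.2347] |lean deg 4.1885888882584075
[[ 0.0299  0.0549  0.998 ]
 [-0.0666  0.9964 -0.0528]
 [-0.9973 -0.0649  0.0335]]
```

Call:
{"fn": "carry_out", "kwargs": {"commands": [0,-0.04,0,0,0,0,-0.04,0,0,0,0,-0.04,0,0,0,0,-0.035,0.02,0,0,0,-0.025,0.032,-0.007,0,0,-0.025,0.032,-0.007,0,0,-0.025,0.032,-0.007,0,0,-0.025,0.032,-0.007,0,0,-0.025,0.032,-0.007,0,0,-0.025,0.032,-0.007,0]}}

```text
time_s: 10.18
ee_pos: [0.3871, 0.0151, 0.3143]
tool_rot: [-0.009, 1.539, -0.093]
force: [0.5, -0.6, 0.0]
grip_width: 0.999
```

Call:
{"fn": "carry_out", "kwargs": {"commands": [0,-0.025,0.032,-0.007,0,0,-0.025,0.032,-0.007,0,0,-0.025,0.032,-0.007,0,0,-0.025,0.032,-0.007,0,0,-0.025,0.032,-0.007,0,0,-0.025,0.032,-0.007,0,0,-0.025,0.032,-0.007,0,0,-0.025,0.032,-0.007,0,0,-0.025,0.032,-0.007,0,0,-0.025,0.032,-0.007,0]}}

```text
time_s: 11.02
ee_pos: [0.3271, 0.3543, 0.5405]
tool_rot: [-0.01, 1.539, -0.093]
force: [2.1, 0.2, -0.3]
grip_width: 1.001
```

```bash
python3 st.py
```

```text
t 11.0167 q [ 0.6363  0.122   1.2376 -0.0726  1.7982 -0.8972] p [0.3271 0.3543 0.5405] grip 1.0005813062983004 F [ 2.1201  0.1504 -0.3454] |lean deg 4.164489013084942
[[ 0.0286  0.054   0.9981]
 [-0.0668  0.9964 -0.052 ]
 [-0.9974 -0.0652  0.0321]]
```

Call:
{"fn": "carry_out", "kwargs": {"commands": [0,-0.04,0.004,0,0,0,-0.04,0.004,0,0,0,-0.04,0.004,0,0,0,-0.04,0.004,0,0,0,-0.04,0.004,0,0,0,-0.04,0.004,0,0,0,-0.04,0.004,0,0,0,-0.03,0,0,0,0,-0.03,0,0,0,0,-0.03,0,0,0]}}

```text
time_s: 11.85
ee_pos: [0.2872, 0.3631, 0.8365]
tool_rot: [-0.002, 1.541, -0.085]
force: [0.4, 0.8, 0.8]
grip_width: 1.0
```

```bash
python3 st.py
```

```text
t 11.85 q [ 0.6985  0.2891  0.2186 -0.1287  2.6457 -0.9321] p [0.2872 0.3631 0.8365] grip 0.9995561918008709 F [0.3564 0.7988 0.8231] |lean deg 3.6098957860994396
[[ 0.0276  0.0539  0.9982]
 [-0.0566  0.997  -0.0522]
 [-0.998  -0.0551  0.0306]]
```

Call:
{"fn": "carry_out", "kwargs": {"commands": [0,-0.02,0.025,0.015,0,0,-0.02,0.025,0.015,0,0,-0.02,0.025,0.015,0,0,-0.02,0.025,0.015,0,0,-0.02,0.025,0.015,0,0,0,0,0,0,0,0,0,0,0,0,0,0,0,0,0,0,0,0,0,0,0,0,0,0]}}

```text
time_s: 12.68
ee_pos: [0.2908, 0.3923, 0.8161]
tool_rot: [-0.008, 1.587, -0.093]
force: [0.1, 0.6, 0.3]
grip_width: 1.004
```

```bash
python3 st.py
```

```text
t 12.6833 q [ 0.725   0.3324  0.2182 -0.0748  2.6461 -0.8568] p [0.2908 0.3923 0.8161] grip 1.0039445768948554 F [0.0743 0.5723 0.2713] |lean deg 3.814066670727009
[[-0.0185  0.0532  0.9984]
 [-0.0639  0.9965 -0.0543]
 [-0.9978 -0.0648 -0.0151]]
```

```bash
cat > kin.py <<'E'
from h import *
from scipy.optimize import least_squares
D=[([-1.3355,.5285,1.4339,0,1.1814,-.1785],[.2512,-.5715,.2383]),
([-1.3354,.3863,.6242,0,2.1303,-.1785],[.2512,-.5714,.6416]),
([-1.3769,.3326,.218,.0272,2.5158,-.1973],[.2128,-.4839,.8162]),
([-1.4457,-.0352,1.5854,.0209,1.5191,-.2888],[.1653,-.3765,.4679]),
([-1.6141,-.2971,1.8054,.0323,1.5655,-.4556],[.1096,-.2504,.4591]),
([-.7395,.1339,1.8022,-.0317,1.1393,-1.7194],[.3815,-.209,.3225]),
([-.6881,.7366,1.9799,-.0904,.3673,-1.5898],[.4273,-.2197,.0178]),
([.6363,.122,1.2376,-.0726,1.7982,-.8972],[.3271,.3543,.5405]),
([.6985,.2891,.2186,-.1287,2.6457,-.9321],[.2872,.3631,.8365]),
([.725,.3324,.2182,-.0748,2.6461,-.8568],[.2908,.3923,.8161])]
# chain: Rz(q1) ; T(0,0,h); Ry(q2); T(0,0,a2); Ry(q3); T(e,0,a3) ; Rz(q4) T(0,d,?) ; Ry(q5); T(f,0,a5); Rz(q6); 
def A(ax,t): return R.from_euler(ax,t).as_matrix()
def fk(q,P):
    h,a2,e2,a3,e3,a5,d1,d2,e5=P
    Rm=A('z',q[0]);p=Rm@[0,d1,h]
    Rm=Rm@A('y',q[1]);p=p+Rm@[e2,0,a2]
    Rm=Rm@A('y',q[2]);p=p+Rm@[e3,0,a3]
    Rm=Rm@A('z',q[3]);p=p+Rm@[0,d2,0]
    Rm=Rm@A('y',q[4]);p=p+Rm@[e5,0,a5]
    Rm=Rm@A('z',q[5]);return p,Rm
def res(P):
    return np.concatenate([fk(q,P)[0]-p for q,p in D])
def fit():
    r=least_squares(res,[.3,.4,0,.4,0,.25,0,.1,0]);return r
if __name__=="__main__":
    r=fit();print(r.x);print(np.abs(res(r.x)).max(), res(r.x).reshape(-1,3))
    # tool frame relation
    p,Rm=fk(D[5][0],r.x);Tt=np.array([[.0295,.5474,.8364],[-.0659,.836,-.5448],[-.9974,-.0391,.0608]])
    print(Rm.T@Tt)
    p,Rm=fk(D[9][0],r.x);Tt=np.array([[-.0185,.0532,.9984],[-.0639,.9965,-.0543],[-.9978,-.0648,-.0151]]);print(Rm.T@Tt)
E
python3 kin.py
```

```text
[ 0.2743  0.588   0.0001  0.3917  0.1142  0.2888  0.1114 -0.0004  0.0001]
6.765650362139386e-05 [[-0.     -0.     -0.    ]
 [ 0.     -0.      0.    ]
 [ 0.     -0.      0.    ]
 [-0.      0.0001  0.    ]
 [-0.     -0.      0.    ]
 [ 0.      0.     -0.    ]
 [ 0.     -0.      0.    ]
 [ 0.      0.     -0.0001]
 [-0.0001 -0.      0.    ]
 [ 0.     -0.     -0.    ]]
[[ 0.     -1.     -0.0001]
 [ 0.0001  0.0001 -1.    ]
 [ 1.      0.0001  0.    ]]
[[ 0.     -1.      0.    ]
 [-0.      0.     -1.    ]
 [ 1.      0.      0.0001]]
```

```bash
cat > sim.py <<'E'
from kin import *
P=np.array([.2743,.588,.0001,.3917,.1142,.2888,.1114,-.0004,.0001]);P=fit().x
M=np.array([[0,-1,0],[0,0,-1],[1,0,0]],float)
lo=np.array([-3.08,-.75,.22,-1.43,0.,-2.85]);hi=np.array([3.08,2.2,2.44,4.57,2.65,2.85])
sp=.7*np.array([2.79,2.79,3.14,3.14,3.14,3.14])/12
def pose(q):
    p,Rm=fk(q,P);return p,Rm@M
def ik(q0,p,Rt,w,lim=True):
    def f(q):
        a,B=pose(q);return np.concatenate([a-p,w*R.from_matrix(Rt@B.T).as_rotvec()])
    return least_squares(f,np.clip(q0,lo+1e-6,hi-1e-6),bounds=(lo,hi)).x
def run(q,rows,w,rebase=True):
    q=np.array(q);p,Rm=pose(q)
    for r in rows:
        p=p+Rm@np.array(r[1:4]);Rm=Rm@R.from_euler('x',r[4],degrees=True).as_matrix()
        qn=ik(q,p,Rm,w);k=max(1,np.max(abs(qn-q)/sp))
        q=q+(qn-q)/k
        if rebase:p,Rm=pose(q)
    return q
def desc(q):
    p,Rm=pose(q);L=Rm[:,0];return "q",q,"p",p,"lean(x,y)deg",np.degrees(np.arctan2(L[:2],-L[2])),"yaz",np.degrees(np.arctan2(Rm[1,1],Rm[0,1]))
if __name__=="__main__":
    u=[0,-.04,.004,0,0];r1=[u]*7+[[0,-.03,0,0,0]]*3;r2=[[0,-.02,.025,.015,0]]*5+[[0]*5]*5
    r0=[[0,-.03,0,0,0]]*10
    for w in(.1,.3,1,3):
      for rb in (True,False):
        print(w,rb);print(*desc(run(D[1][0],r0,w,rb)));print(*desc(run(D[7][0],r1,w,rb)));print(*desc(run(D[8][0],r2,w,rb)))
    print("actual");[print(*desc(np.array(D[i][0]))) for i in(2,8,9)]
E
python3 sim.py
```

```text
0.1 True
q [-1.4327  0.212   0.22    0.1731  2.1699 -0.1385] p [ 0.2245 -0.5106  0.9108] lean(x,y)deg [ 13.8419 -29.2909] yaz -66.28252135974111
q [ 0.6929  0.2094  0.22   -0.03    2.3821 -0.8619] p [0.3042 0.3891 0.8849] lean(x,y)deg [15.5027 11.4144] yaz 89.1809749397447
q [ 0.7195  0.1905  0.22    0.0392  2.0738 -0.7891] p [0.333  0.4525 0.9367] lean(x,y)deg [28.8757 28.4088] yaz 94.86192717045355
0.1 False
q [-1.4159  0.2425  0.22    0.1778  2.0172 -0.127 ] p [ 0.2466 -0.5607  0.9187] lean(x,y)deg [ 17.7505 -36.0745] yaz -66.2845095393831
q [ 0.6936  0.2098  0.22   -0.0176  2.3305 -0.8523] p [0.3135 0.4002 0.8899] lean(x,y)deg [17.5858 13.8013] yaz 89.82576581616834
q [ 0.724   0.2443  0.22    0.0406  2.0567 -0.7824] p [0.3597 0.48   0.9091] lean(x,y)deg [26.8338 26.8483] yaz 93.96771499763992
0.3 True
q [-1.3953  0.2863  0.22    0.084   2.3965 -0.1698] p [ 0.2169 -0.4933  0.8453] lean(x,y)deg [  5.7045 -12.8241] yaz -66.28380323836198
q [ 0.7048  0.2716  0.22   -0.1012  2.5561 -0.9037] p [0.2962 0.3765 0.8451] lean(x,y)deg [6.0695 0.9585] yaz 87.24449093439874
q [ 0.7392  0.3027
[... 1820 characters left out ...]
 0.0792 -0.2004] yaz -66.28546020068096
q [ 0.71    0.3022  0.22   -0.143   2.6356 -0.9323] p [0.292  0.3711 0.8302] lean(x,y)deg [ 1.6904 -3.7748] yaz 86.89965464515846
q [ 0.7448  0.3641  0.22   -0.1111  2.5702 -0.8661] p [0.3159 0.4187 0.7994] lean(x,y)deg [ 1.6831 -3.1277] yaz 86.91495105978102
actual
q [-1.3769  0.3326  0.218   0.0272  2.5158 -0.1973] p [ 0.2128 -0.4839  0.8162] lean(x,y)deg [ 1.7275 -4.0424] yaz -66.28685246175255
q [ 0.6985  0.2891  0.2186 -0.1287  2.6457 -0.9321] p [0.2871 0.3631 0.8365] lean(x,y)deg [ 1.5839 -3.2443] yaz 86.91112456795513
q [ 0.725   0.3324  0.2182 -0.0748  2.6461 -0.8568] p [0.2908 0.3923 0.8161] lean(x,y)deg [-1.0629 -3.6627] yaz 86.94391054549203
```

```bash
cat > sim2.py <<'E'
from sim import *
def jac(q):
    p0,R0=pose(q);J=np.zeros((6,6))
    for i in range(6):
        d=np.array(q);d[i]+=1e-6;p,Rm=pose(d);J[:3,i]=(p-p0)/1e-6;J[3:,i]=R.from_matrix(Rm@R0.T).as_rotvec()/1e-6
    return J,p0,R0
def ikd(q,p,Rt,w,lam,N,step=10):
    q=np.array(q);W=np.diag([1,1,1,w,w,w])
    for _ in range(N):
        J,p0,R0=jac(q);e=np.concatenate([p-p0,R.from_matrix(Rt@R0.T).as_rotvec()])
        if np.linalg.norm(e)<1e-5:break
        J=W@J;e=W@e
        dq=J.T@np.linalg.solve(J@J.T+lam**2*np.eye(6),e)
        m=abs(dq).max()
        if m>step:dq*=step/m
        q=np.clip(q+dq,lo,hi)
    return q
def run2(q,rows,w,lam,N,rebase=True,step=10):
    q=np.clip(np.array(q),lo,hi);p,Rm=pose(q)
    for r in rows:
        p=p+Rm@np.array(r[1:4]);Rm=Rm@R.from_euler('x',r[4],degrees=True).as_matrix()
        qn=ikd(q,p,Rm,w,lam,N,step);k=max(1,np.max(abs(qn-q)/sp))
        q=q+(qn-q)/k
        if rebase:p,Rm=pose(q)
    return q
if __name__=="__main__":
    u=[0,-.04,.004,0,0];r1=[u]*7+[[0,-.03,0,0,0]]*3;r2=[[0,-.02,.025,.015,0]]*5+[[0]*5]*5
    r0=[[0,-.03,0,0,0]]*10
    out=[]
    for w in(.1,.3,.5,1):
     for lam in (.001,.01,.03,.1):
      for N in (1,5,20,60):
       for rb in (True,False):
        e=[];qs=[]
        for i,r in((1,r0),(7,r1),(8,r2)):
            q=run2(D[i][0],r,w,lam,N,rb);e.append(abs(q-np.array(D[i+1][0])).max());qs.append(q)
        out.append((sum(e),w,lam,N,rb,np.round(e,3)))
    out.sort(key=lambda x:x[0]);[print(*o) for o in out[:12]]
E
python3 sim2.py
```

```text
0.46295932056376915 0.1 0.1 20 True [0.16  0.076 0.227]
0.4640440325260414 0.1 0.1 60 True [0.162 0.075 0.227]
0.5394394728191148 0.5 0.1 1 True [0.2  0.06 0.28]
0.5414712262669041 0.3 0.1 1 True [0.128 0.163 0.251]
0.546152404420357 1 0.1 1 True [0.238 0.013 0.295]
0.5465491227548043 0.1 0.1 5 False [0.189 0.083 0.274]
0.5554628378293192 0.1 0.1 5 True [0.175 0.162 0.218]
0.5667033322721886 0.3 0.1 5 False [0.223 0.126 0.218]
0.5668459805318495 0.3 0.1 1 False [0.224 0.125 0.217]
0.5671823439043988 0.3 0.1 20 False [0.223 0.126 0.218]
0.5671876836787005 0.3 0.1 60 False [0.223 0.126 0.218]
0.5939085591782476 0.1 0.1 20 False [0.226 0.094 0.274]
```

Call:
{"fn": "carry_out", "kwargs": {"commands": [0,0.03,0.003,0.03,0,0,0.03,0.003,0.03,0,0,0.02,0.003,0.03,0,0,0.01,0.003,0.03,0,0,-0.03,0,0,0,0,-0.03,0,0,0,0,-0.03,0,0,0,0,-0.03,0,0,0,0,-0.03,0,0,0,0,-0.03,0,0,0]}}

```text
time_s: 13.52
ee_pos: [0.3634, 0.356, 0.8128]
tool_rot: [0.018, 1.55, -0.064]
force: [-1.1, -0.6, 0.5]
grip_width: 1.0
```

```bash
cat > st.py <<'E'
from sim import *
s=monitor.read_state();T=toolT(s);L=T[:3,0]
print("t",round(s["time_s"],2),"q",s["q"],"p",s["ee_pos"],"grip",round(s["grip_width"],3),"F",s["force"],"lean(x,y)",np.degrees(np.arctan2(L[:2],-L[2])),"yaz",np.degrees(np.arctan2(T[1,1],T[0,1])),"y tilt",np.degrees(np.arcsin(T[2,1])))
E
python3 st.py
```

```text
t 13.52 q [ 0.5762  0.338   0.2184 -0.0684  2.5844 -1.0003] p [0.3634 0.356  0.8128] grip 1.0 F [-1.0755 -0.5535  0.521 ] lean(x,y) [ 1.1155 -1.7443] yaz 86.9854501676233 y tilt -1.683255148260487
```

```bash
sed -i 's/round(x,4) for x in l/float(round(x,4)) for x in l/; s/round(turn\/n,2)/float(round(turn\/n,2))/' plan.py; sed -i 's/    print(out)/    print(out[0],out[len(out)\/\/2],out[-1])/' plan.py; python3 -c "
from plan import *
plan([.44,.39,.33],102,0,13)"
```

```text
turn -15.00000000000938
delta [ 0.0766  0.034  -0.4828] min rows 11.750621164658213
[0, 0.0371, 0.004, 0.005, -1.15] [0, 0.0371, 0.0034, 0.0054, -1.15] [0, 0.0371, 0.0027, 0.0058, -1.15]
```

Call:
{"fn": "carry_out", "kwargs": {"commands": [0,0.037,0.004,0.005,-1.2,0,0.037,0.004,0.005,-1.2,0,0.037,0.004,0.005,-1.2,0,0.037,0.004,0.005,-1.2,0,0.037,0.0035,0.005,-1.2,0,0.037,0.0035,0.005,-1.2,0,0.037,0.0035,0.0055,-1.2,0,0.037,0.0035,0.0055,-1.2,0,0.037,0.003,0.0055,-1.2,0,0.037,0.003,0.0055,-1.2]}}

```text
time_s: 14.35
ee_pos: [0.4208, 0.3827, 0.4431]
tool_rot: [-0.148, 1.551, 0.097]
force: [-0.4, 0.3, 0.0]
grip_width: 0.997
```

Call:
{"fn": "carry_out", "kwargs": {"commands": [0,0.037,0.003,0.006,-1,0,0.037,0.003,0.006,-1,0,0.037,0.003,0.006,-1,0,0,0,0,0,0,0,0,0,0,0,0,0,0,0,0,0,0,0,0,0,0,0,0,0,0,0,0,0,0,0,0,0,0,0]}}

```text
time_s: 15.18
ee_pos: [0.44, 0.3916, 0.3331]
tool_rot: [-0.189, 1.551, 0.136]
force: [0.2, -0.4, -0.6]
grip_width: 0.998
```

```bash
python3 st.py; python3 wsl.py w2
```

```text
t 15.18 q [ 0.5558  0.3898  1.3998 -0.0373  1.3543 -1.2144] p [0.44   0.3916 0.3331] grip 0.998 F [ 0.1987 -0.4406 -0.637 ] lean(x,y) [ 0.9957 -1.8405] yaz 101.87601969197674 y tilt -2.0058273107494506
```

```bash
python3 - <<'E'
from h import *
W=np.load("w2W.npy");I=cv2.imread("pics/w2.png");hsv=cv2.cvtColor(I,cv2.COLOR_BGR2HSV)
m=np.zeros(I.shape[:2],bool);m[145:232,238:308]=1
b=m&(hsv[...,1]>140)&(abs(hsv[...,0].astype(int)-113)<14)&(W[...,2]>.02)
P=W[b];A=np.c_[P[:,:2],np.ones(len(P))]
for _ in range(4):
    c=np.linalg.lstsq(A,P[:,2],rcond=None)[0];r=P[:,2]-A@c;k=abs(r)<.003+.0*r;P,A=P[k],A[k]
g=c[:2];print(len(P),"slope deg",np.degrees(np.arctan(np.hypot(*g))),"down az",np.degrees(np.arctan2(-g[1],-g[0])))
rc=cv2.minAreaRect((P[:,:2]*1000).astype(np.float32));print(rc,"z centre",np.dot(c,[rc[0][0]/1e3,rc[0][1]/1e3,1]), np.percentile(P[:,2],[2,98]))
# slab in press
m=np.zeros(I.shape[:2],bool);m[135:235,50:120]=1
b=m&(W[...,2]>.036)&(W[...,2]<.049)&(hsv[...,0]>10)&(hsv[...,0]<40)&(hsv[...,1]>50)
P=W[b];rc=cv2.minAreaRect((P[:,:2]*1000).astype(np.float32));print("slab",len(P),rc,cv2.boxPoints(rc),np.median(P[:,2]))
m=np.zeros(I.shape[:2],bool);m[95:300,10:145]=1
b=m&(W[...,2]>.015)&(W[...,2]<.023);P=W[b]
for a in np.arange(.44,.68,.02):
    q=P[(P[:,0]>a)&(P[:,0]<a+.02)]
    if len(q)>3: print(round(a+.01,3),q[:,1].min(),q[:,1].max(),len(q))
print(P[:,0].min(),P[:,0].max())
cv2.imwrite("pics/w2z.png",cv2.resize(I[80:310,0:320],None,fx=2.4,fy=2.4,interpolation=cv2.INTER_CUBIC))
E
```

```text
2399 slope deg 24.99158972901346 down az 14.33697206695458
((492.52459716796875, 404.5484313964844), (109.64232635498047, 61.248626708984375), 14.030624389648438) z centre 0.059436230213541275 [0.0353 0.0842]
slab 3452 ((555.7571411132812, 145.76840209960938), (63.4511604309082, 119.88607025146484), 87.32766723632812) [[494.4001 116.8721]
 [614.1558 111.2825]
 [617.1141 174.6647]
 [497.3585 180.2543]] 0.04234374681004893
0.45 0.0965087584328021 0.1996261081365053 273
0.47 0.09517253039389861 0.2004673557347488 109
0.49 0.09413499018455529 0.19910107585226397 124
0.51 0.09323049331372502 0.198052006711555 129
0.53 0.09235117881966315 0.19659843523150775 123
0.55 0.09092338712443038 0.19584881268964147 121
0.57 0.08976575822446697 0.19483584851814076 123
0.59 0.08921701128099097 0.19426379710934302 104
0.61 0.17731127050730147 0.19300315865475914 65
0.63 0.17688923951458616 0.1915470997366734 47
0.65 0.1629244470752569 0.19056192525471882 58
0.67 0.11619495885727665 0.18990049504168274 66
0.69 0.16229268799686894 0.1883425291841331 4
0.4296074003545857 0.6813463977156496
```

```bash
python3 - <<'E'
from h import *
W=np.load("w2W.npy");T=np.load("topW.npy")
ph=np.radians(-2.85);o=np.array([.556,.1445])
Rm=np.array([[np.cos(ph),np.sin(ph)],[-np.sin(ph),np.cos(ph)]])
for n,X,sl in(("w2",W,(slice(90,310),slice(0,150))),("top",T,(slice(140,225),slice(210,270)))):
    P=X[sl].reshape(-1,3);P=P[~np.isnan(P[:,0])];L=np.c_[(P[:,:2]-o)@Rm.T*1000,P[:,2]*1000]
    k=(L[:,2]>8)&(L[:,2]<22)&(abs(L[:,1])<48)&(abs(L[:,1])>20);print(n,"tray front x",np.percentile(L[k,0],[0,.3,1,3]))
    k=(L[:,2]>14)&(L[:,2]<22)&(L[:,0]>-95)&(L[:,0]<20);print("tray y",np.percentile(L[k,1],[0,.5,1,99,99.5,100]))
    k=(L[:,2]>65)&(L[:,2]<75)&(L[:,0]<75)&(L[:,0]>20)&(abs(L[:,1])<60);print("guide",k.sum());
    for a in range(-60,60,5):
        kk=k&(L[:,1]>=a)&(L[:,1]<a+5)
        if kk.sum()>2:print(a,kk.sum(),np.percentile(L[kk,0],[5,50,95]).round(1))
    k=(L[:,2]>38)&(L[:,2]<46)&(abs(L[:,1])<40)&(L[:,0]<60);print("slab x",np.percentile(L[k,0],[.5,2]),"y",np.percentile(L[k,1],[1,5,95,99]))
E
```

```text
w2 tray front x [-102.0344 -101.7238 -101.5786 -100.8945]
tray y [-53.7196 -53.2666 -53.1707  50.857   50.93    51.1084]
guide 458
-40 149 [30.7 47.5 65.2]
-35 24 [36.6 66.3 67.3]
-30 17 [65.9 66.5 66.9]
-25 17 [65.8 66.4 66.9]
-20 16 [65.7 66.8 67.1]
-15 16 [65.7 66.5 67. ]
-10 16 [65.7 66.8 67.2]
-5 12 [65.9 66.5 67.5]
0 16 [65.9 66.4 67.1]
5 16 [66.1 66.5 67.3]
10 15 [65.7 66.6 67.4]
15 16 [66.  66.5 67.6]
20 16 [65.6 66.7 67.1]
25 14 [65.9 66.4 67.3]
30 8 [30.7 30.9 66.4]
35 89 [31.3 48.7 68.5]
slab x [-59.6158 -58.4755] y [-35.7573 -27.7538  27.8674  36.0492]
top tray front x [-100.7993  -99.6898  -99.5488  -96.8207]
tray y [-50.1291 -50.054  -49.9469  53.6192  53.691   53.7181]
guide 16
35 5 [35.1 50.2 64.6]
slab x [-56.9508 -56.7133] y [-28.5486 -26.7775  28.5184  32.7016]
```

```bash
python3 -c "
from plan import *
plan([.4663,.398,.067],104.1,0,8)"
```

```text
turn -2.2000000000101068
delta [ 0.0264  0.0065 -0.2657] min rows 6.404832106301729
[0, 0.0332, 0.0013, 0.0031, -0.28] [0, 0.0332, 0.0012, 0.0031, -0.28] [0, 0.0332, 0.0012, 0.0031, -0.28]
```

Call:
{"fn": "carry_out", "kwargs": {"commands": [0,0.035,0.0012,0.0031,-0.3,0,0.035,0.0012,0.0031,-0.3,0,0.035,0.0012,0.0031,-0.3,0,0.035,0.0012,0.0031,-0.3,0,0.035,0.0012,0.0031,-0.3,0,0.035,0.0012,0.0031,-0.3,0,0.035,0.0012,0.0031,-0.2,0,0.02,0.0012,0.0031,-0.2,0,0,0,0,0,0,0,0,0,0]}}

```text
time_s: 16.07
ee_pos: [0.4655, 0.3971, 0.0657]
tool_rot: [-0.221, 1.553, 0.164]
force: [-0.3, 0.4, 0.7]
grip_width: 1.001
```

```bash
python3 st.py; python3 wsl.py w3
```

```text
t 16.07 q [ 0.5414  0.7458  1.5817 -0.05    0.8215 -1.241 ] p [0.4655 0.3971 0.0657] grip 1.001 F [-0.3143  0.3504  0.6517] lean(x,y) [ 0.749  -1.9951] yaz 104.07381797100032 y tilt -2.1171646365370473
```

The plate sits midway between the open fingers: its edges are at columns 190–345 and the fingers at 168 and 362. Closing on it now.

Call:
{"fn": "carry_out", "kwargs": {"commands": [255,0,0,0,0,255,0,0,0,0,255,0,0,0,0,255,0,0,0,0,255,0,0,0,0,255,0,0,0,0,255,-0.01,0,0,0,255,-0.02,0,0,0,255,-0.03,0,0,0,255,-0.04,0,0,0], "force": 50}}

```text
time_s: 16.95
ee_pos: [0.4622, 0.3994, 0.1658]
tool_rot: [-0.223, 1.557, 0.163]
force: [-0.7, 0.8, -0.9]
grip_width: 0.704
```

```bash
python3 st.py; python3 wsl.py w4
```

```text
t 16.95 q [ 0.5474  0.6035  1.5247 -0.0427  1.0249 -1.2468] p [0.4622 0.3994 0.1658] grip 0.704 F [-0.6806  0.7534 -0.9217] lean(x,y) [ 0.5432 -2.1169] yaz 104.08460700377526 y tilt -2.1853138005240145
```

```bash
python3 - <<'E'
from h import *
T=np.load("topW.npy")
for r,c in((70,340),(150,340),(160,400),(90,380),(40,50),(110,38),(88,290),(120,290),(128,200)): print((r,c),T[r,c])
P=T.reshape(-1,3);k=(P[:,2]>.4)&(P[:,0]>.3);print(P[k][:,:].min(0),P[k].max(0))
S=np.load("sceneW.npy").reshape(-1,3);k=(S[:,2]>.4)&(S[:,0]>.4);print(k.sum(),np.percentile(S[k],[0,5,50,95,100],axis=0))
E
python3 -c "
from plan import *
plan([.58,.02,.60],88,0,18)"
```

```text
(70, 340) [ 0.8395 -0.1567  0.5955]
(150, 340) [ 0.6055 -0.1457  0.5991]
(160, 400) [ 0.5763 -0.3202  0.5816]
(90, 380) [ 0.7309 -0.2249  0.7298]
(40, 50) [0.8787 0.6087 0.7291]
(110, 38) [0.8458 0.8698 0.2627]
(88, 290) [ 0.8688 -0.0349  0.3747]
(120, 290) [ 0.8596 -0.0694  0.0117]
(128, 200) [ 0.8363  0.3147 -0.0001]
[ 0.3    -0.6484  0.4   ] [0.8855 0.9233 0.9782]
34614 [[ 0.5699 -0.417   0.4001]
 [ 0.6713 -0.2061  0.4203]
 [ 0.8792  0.3105  0.5899]
 [ 0.8818  0.5638  0.7697]
 [ 0.8859  0.6706  0.836 ]]
turn 16.099999999988853
delta [ 0.1129 -0.383   0.4241] min rows 13.969743624363657
[0, -0.0228, -0.0229, 0.0013, 0.89] [0, -0.0228, -0.0225, 0.0045, 0.89] [0, -0.0228, -0.0218, 0.0073, 0.89]
```

```bash
python3 - <<'E'
from sim import *
q0=monitor.read_state()["q"];p,Rm=pose(q0)
# target pose at staging
Rs=Rm@R.from_euler('x',16.1,degrees=True).as_matrix()
for w in (.5,.65):
  for tgt in([.56,.03,.62],[.62,.03,.62]):
    q=ik(q0,np.array(tgt),Rs,.5)
    print("start",*desc(q))
    for k in range(5):
        q=run(q,[[0,-.04,0,0.0,0]]*10,w);print(w,*desc(q))
E
```

```text
start q [-0.1333  0.2399  0.892  -0.0259  1.981  -1.68  ] p [0.56 0.03 0.62] lean(x,y)deg [ 1.4421 -1.5686] yaz 87.98682437596042
0.5 q [-0.1728  0.2267  0.22    0.0009  2.5564 -1.7096] p [0.4567 0.0331 0.8652] lean(x,y)deg [ 7.8268 -1.3445] yaz 88.02530782213704
0.5 q [-0.4462 -0.0482  0.22    0.2644  2.65   -1.7329] p [0.2774 0.0298 0.9547] lean(x,y)deg [18.8    -1.0529] yaz 88.16774813782678
0.5 q [-0.1195 -0.2054  0.22   -0.0581  2.5997 -1.7054] p [0.1562 0.0843 0.9904] lean(x,y)deg [29.8112 -5.9207] yaz 86.49933443659498
0.5 q [ 0.0315 -0.4212  0.22   -0.2012  2.64   -1.7192] p [-0.0256  0.0825  0.9966] lean(x,y)deg [39.8934 -5.6717] yaz 87.0161845630114
0.5 q [ 0.0526 -0.6398  0.22   -0.2222  2.65   -1.7447] p [-0.1853  0.0713  0.9719] lean(x,y)deg [51.7845 -5.8163] yaz 87.52108257481422
start q [-0.1201  0.3549  0.7277 -0.027   2.0306 -1.6684] p [0.62 0.03 0.62] lean(x,y)deg [ 1.4421 -1.5686] yaz 87.98682446451855
0.5 q [-0.1637  0.2603  0.22    0.0065  2.4977 -1.6961] p [0.4925 0.0323 0.8522] lean(x,y)deg [ 9.283  -1.3171] yaz 88.03805672187812
0.5 q [-0.4202 -0.0319  0.22   
[... 1420 characters left out ...]
] yaz 87.98682446451855
0.65 q [-0.1583  0.2764  0.22   -0.0125  2.5338 -1.7062] p [0.4906 0.032  0.8431] lean(x,y)deg [ 6.2382 -1.4175] yaz 88.01017710575927
0.65 q [-0.2974  0.0367  0.22    0.0922  2.65   -1.7493] p [0.3212 0.0308 0.9311] lean(x,y)deg [13.5043 -1.5369] yaz 88.01757031286122
0.65 q [-0.3734 -0.151   0.22    0.1746  2.65   -1.7366] p [0.2064 0.0638 0.9753] lean(x,y)deg [23.9623 -4.4332] yaz 87.25047388064054
0.65 q [ 0.2561 -0.2773  0.22   -0.4413  2.65   -1.7303] p [0.0525 0.0684 0.9903] lean(x,y)deg [30.9003 -4.9609] yaz 87.2543838795596
0.65 q [ 0.2168 -0.45    0.22   -0.4537  2.65   -1.8082] p [-0.0664  0.0379  0.9912] lean(x,y)deg [40.2279 -5.2463] yaz 87.41022259594385
```

```bash
python3 - <<'E'
from sim import *
q0=monitor.read_state()["q"];p,Rm=pose(q0)
Rs=Rm@R.from_euler('x',16.1,degrees=True).as_matrix()
w=.65
for tgt in([.60,.03,.66],):
  for v in((-.04,0.01),(-.035,.02),(-.03,.03),(-.02,.035),(0,.04)):
    q=ik(q0,np.array(tgt),Rs,.5)
    for k in range(4):
        q=run(q,[[0,v[0],0,v[1],0]]*10,w);d=desc(q);print(v,d[1],d[3],d[5])
E
```

```text
(-0.04, 0.01) [-0.1615  0.304   0.22   -0.0025  2.4746 -1.7013] [0.5231 0.0268 0.8315] [ 8.0708 -1.4137]
(-0.04, 0.01) [-0.2708  0.1056  0.22    0.0961  2.5327 -1.7238] [0.3957 0.0218 0.9166] [16.3592 -1.2683]
(-0.04, 0.01) [-0.668  -0.0983  0.22    0.4972  2.6124 -1.7278] [0.2691 0.0177 0.9714] [24.3749 -1.1879]
(-0.04, 0.01) [-0.909  -0.2055  0.22    0.7978  2.6056 -1.6491] [0.2321 0.0546 0.9902] [30.0248 -3.0958]
(-0.035, 0.02) [-0.1477  0.3927  0.22   -0.0022  2.3709 -1.6873] [0.599  0.0226 0.7871] [ 8.9384 -1.4311]
(-0.035, 0.02) [-0.2044  0.2514  0.22    0.0605  2.3441 -1.6951] [0.5324 0.0158 0.8675] [18.7457 -1.3547]
(-0.035, 0.02) [-0.313   0.0956  0.22    0.1772  2.332  -1.7004] [0.4452 0.0113 0.9433] [28.7045 -1.3855]
(-0.035, 0.02) [-0.6765 -0.0864  0.22    0.5592  2.3545 -1.6901] [0.3398 0.0087 1.0079] [38.7617 -1.521 ]
(-0.03, 0.03) [-0.1392  0.4761  0.22   -0.0005  2.2684 -1.6777] [0.6681 0.0184 0.74  ] [10.0506 -1.4445]
(-0.03, 0.03) [-0.1747  0.3832  0.22    0.0499  2.1595 -1.6797] [0.6543 0.0094 0.8093] [21.7587 -1.4358]
(-0.03, 0.03) [-0.2297  0.2516  0.22    0.1202
[... 306 characters left out ...]
2    0.0342  2.0011 -1.6702] [0.7729 0.0048 0.7131] [21.6132 -1.487 ]
(-0.02, 0.035) [-0.1745  0.4614  0.22    0.0768  1.8682 -1.6726] [ 0.7692 -0.0013  0.7939] [34.0732 -1.6758]
(-0.02, 0.035) [-0.2125  0.3387  0.22    0.1321  1.7763 -1.6755] [ 0.7217 -0.0041  0.9019] [46.5555 -2.0569]
(0, 0.04) [-0.1171  0.7424  0.22   -0.0097  2.0316 -1.6597] [0.8337 0.0112 0.5521] [ 8.3414 -1.4934]
(0, 0.04) [-0.1269  0.8512  0.22    0.0191  1.7153 -1.6611] [ 0.9483 -0.0036  0.4785] [20.3269 -1.5424]
(0, 0.04) [-0.1361  0.8653  0.22    0.0493  1.4757 -1.669 ] [ 1.0133 -0.0124  0.4961] [33.3483 -1.7671]
(0, 0.04) [-0.1456  0.81    0.22    0.0811  1.3107 -1.6784] [ 1.0359 -0.0169  0.5832] [46.0859 -2.1902]
```

Call:
{"fn": "carry_out", "kwargs": {"commands": [255,-0.04,0,0,1,255,-0.04,0,0,1,255,-0.04,0,0,1,255,-0.04,0,0,1,255,-0.03,-0.025,0.002,1,255,-0.025,-0.03,0.004,1,255,-0.025,-0.03,0.004,1,255,-0.025,-0.03,0.004,1,255,-0.025,-0.03,0.004,1,255,-0.025,-0.03,0.004,1]}}

```text
time_s: 17.83
ee_pos: [0.5033, 0.2393, 0.4897]
tool_rot: [-0.082, 1.555, 0.029]
force: [1.1, 0.2, -1.2]
grip_width: 0.707
```

Call:
{"fn": "carry_out", "kwargs": {"commands": [255,-0.025,-0.03,0.004,1,255,-0.025,-0.03,0.004,1,255,-0.02,-0.03,0.004,1,255,-0.02,-0.03,0.004,1,255,-0.02,-0.03,0.006,1,255,-0.02,-0.03,0.006,1,255,-0.02,-0.01,0.01,0,255,-0.02,0,0.01,0,255,-0.02,0,0.01,0,255,-0.02,0,0.01,0]}}

```text
time_s: 18.67
ee_pos: [0.5726, 0.057, 0.7069]
tool_rot: [0.001, 1.554, -0.053]
force: [0.4, -0.5, 0.2]
grip_width: 0.704
```

```bash
python3 st.py
```

```text
t 18.67 q [-0.0784  0.3245  0.5495 -0.0415  2.2488 -1.6411] p [0.5726 0.057  0.7069] grip 0.704 F [ 0.3768 -0.4872  0.1962] lean(x,y) [ 0.9069 -1.9278] yaz 88.01215045618372 y tilt -1.8952386361105589
```

Now the lean pull.

Call:
{"fn": "carry_out", "kwargs": {"commands": [255,-0.034,0,0.022,0,255,-0.034,0,0.022,0,255,-0.034,0,0.022,0,255,-0.034,0,0.022,0,255,-0.034,0,0.022,0,255,-0.034,0,0.022,0,255,-0.034,0,0.022,0,255,-0.034,0,0.022,0,255,-0.034,0,0.022,0,255,-0.034,0,0.022,0]}}

```text
time_s: 19.5
ee_pos: [0.5834, 0.0423, 0.8021]
tool_rot: [0.006, 1.392, -0.041]
force: [0.9, -0.2, -1.7]
grip_width: 0.705
```

```bash
python3 st.py
```

```text
t 19.5 q [-0.1163  0.3678  0.218  -0.0063  2.3762 -1.6614] p [0.5834 0.0423 0.8021] grip 0.705 F [ 0.9095 -0.1926 -1.7167] lean(x,y) [10.1911 -1.4584] yaz 88.14599525203327 y tilt -1.1245246315544632
```

Call:
{"fn": "carry_out", "kwargs": {"commands": [255,-0.034,0,0.022,0,255,-0.034,0,0.022,0,255,-0.034,0,0.022,0,255,-0.034,0,0.022,0,255,-0.034,0,0.022,0,255,-0.034,0,0.022,0,255,-0.034,0,0.022,0,255,-0.034,0,0.022,0,255,-0.034,0,0.022,0,255,-0.034,0,0.022,0]}}

```text
time_s: 20.33
ee_pos: [0.5339, 0.0289, 0.8772]
tool_rot: [0.011, 1.198, -0.03]
force: [0.8, -0.3, -1.3]
grip_width: 0.703
```

```bash
python3 st.py
```

```text
t 20.33 q [-0.1821  0.24    0.2189  0.0663  2.3115 -1.6714] p [0.5339 0.0289 0.8772] grip 0.703 F [ 0.824  -0.2858 -1.2949] lean(x,y) [21.3589 -1.0648] yaz 88.34589152144238 y tilt -0.41766547739587145
```

Call:
{"fn": "carry_out", "kwargs": {"commands": [255,-0.034,0,0.022,0,255,-0.034,0,0.022,0,255,-0.034,0,0.022,0,255,-0.034,0,0.022,0,255,-0.034,0,0.022,0,255,0,0,0,1,255,0,0,0,0,255,0,0,0,0,255,0,0,0,0,255,0,0,0,0]}}

```text
time_s: 21.17
ee_pos: [0.4991, 0.0235, 0.9159]
tool_rot: [0.028, 1.101, -0.035]
force: [1.1, 0.1, -0.2]
grip_width: 0.704
```

```bash
python3 st.py; python3 wsl.py w5
```

```text
t 21.17 q [-0.2304  0.1684  0.2195  0.1193  2.2882 -1.6578] p [0.4991 0.0235 0.9159] grip 0.704 F [ 1.1006  0.1346 -0.2391] lean(x,y) [26.9165 -0.9056] yaz 87.57802546613807 y tilt 0.3243921596386351
```

```bash
python3 - <<'E'
from h import *
s=monitor.read_state();T=toolT(s)
W=np.load("w5W.npy");I=cv2.imread("pics/w5.png");hsv=cv2.cvtColor(I,cv2.COLOR_BGR2HSV)
m=np.zeros(I.shape[:2],bool);m[204:345,188:345]=1
b=m&(hsv[...,1]>120)&(abs(hsv[...,0].astype(int)-110)<14)&~np.isnan(W[...,0])
P=W[b]; P=P[abs(P[:,2]-T[2,3])<.1]
A=np.c_[P[:,:2],np.ones(len(P))]
for _ in range(6):
    c=np.linalg.lstsq(A,P[:,2],rcond=None)[0];r=P[:,2]-A@c;k=abs(r)<max(.003,1.5*r.std());P,A=P[k],A[k]
print(len(P),"slopes dz/dx,dz/dy deg",np.degrees(np.arctan(c[:2])))
rc=cv2.minAreaRect(((P[:,:2]-T[:2,3])*1000).astype(np.float32));print(rc,"z top at centre rel tcp",np.dot(c,[rc[0][0]/1e3+T[0,3],rc[0][1]/1e3+T[1,3],1])-T[2,3],cv2.boxPoints(rc))
# in tool frame
Q=(P-T[:3,3])@T[:3,:3]*1000;print("tool z range",np.percentile(Q[:,2],[.2,1,99,99.8]),"y",np.percentile(Q[:,1],[.5,99.5]))
E
```

```text
16443 slopes dz/dx,dz/dy deg [1.3663 1.8136]
((27.815540313720703, -1.1774559020996094), (61.71916580200195, 118.74282836914062), 88.45150756835938) z top at centre rel tcp 0.0024558239840472007 [[-32.3681 -30.4214]
 [ 86.3314 -33.6302]
 [ 87.9992  28.0665]
 [-30.7003  31.2752]]
tool z range [-28.0005 -27.5118  76.279   77.9229] y [-30.393   29.9355]
```

```bash
python3 -c "
from plan import *
plan([.37,.145,.22],None,255,19)
from sim import *
q=np.array(monitor.read_state()['q']);p,Rm=pose(q)
for t in ([.37,.145,.22],[.40,.145,.1],[.528,.145,.1],[.528,.145,.05]):
    q=ik(q,np.array(t),Rm,.5);print(*desc(q))
"
```

```text
delta [-0.129   0.1214 -0.696 ] min rows 17.22274313989574
[255, 0.0295, 0.0059, -0.0229, 0.0] [255, 0.0295, 0.0059, -0.0229, 0.0] [255, 0.0295, 0.0059, -0.0229, 0.0]
q [ 0.1525  0.1727  2.2877 -0.3667  0.2329 -1.0367] p [0.37  0.145 0.22 ] lean(x,y)deg [26.9236 -0.9071] yaz 87.57941533994538
q [ 0.1561  0.4697  2.2571 -1.43    0.0856  0.0436] p [0.4139 0.153  0.1296] lean(x,y)deg [23.5182 -1.4306] yaz 87.30601316829522
q [ 0.094   0.6022  2.0661 -1.43    0.0571 -0.0168] p [0.5284 0.1452 0.1007] lean(x,y)deg [26.8247 -0.9141] yaz 87.57448508158511
q [ 0.1007  0.6835  2.0245 -1.43    0.0599 -0.0085] p [0.5393 0.1491 0.0643] lean(x,y)deg [24.5579 -1.107 ] yaz 87.45177205024207
```

```bash
python3 - <<'E'
from sim import *
s=monitor.read_state();p0,R0=pose(np.array(s["q"]))
phi=np.radians(-2.85)
def Rl(L,phi=phi):
    L=np.radians(L);x=np.array([np.sin(L)*np.cos(phi),np.sin(L)*np.sin(phi),-np.cos(L)]);y=np.array([-np.sin(phi),np.cos(phi),0]);return np.c_[x,y,np.cross(x,y)]
def best(t,Rt):
    out=[]
    for q4,q5,q6 in((0,.4,-1.2),(3.14,.4,1.8),(0,1.5,-1.2),(3.14,1.5,1.8)):
        for q2,q3 in ((.6,2.),(.3,1.5)):
            q=ik(np.array([.1,q2,q3,q4,q5,q6]),np.array(t),Rt,.5);p,Rm=pose(q);e=np.linalg.norm(p-t)+np.linalg.norm(Rm-Rt)
            if e<1e-3: out.append(np.round(q,2))
    return [list(map(float,x)) for x in {tuple(o) for o in out}]
for L in (15,20,22,25,27,35):
    for t in ([.528,.145,.1],[.528,.145,.05],[.40,.145,.2]):
        print(L,t,best(t,Rl(L)))
E
```

```text
15 [0.528, 0.145, 0.1] [[0.08, 0.59, 1.93, -0.09, 0.37, -1.36]]
15 [0.528, 0.145, 0.05] [[0.08, 0.69, 1.95, -0.14, 0.25, -1.31]]
15 [0.4, 0.145, 0.2] [[0.11, 0.26, 2.12, -0.09, 0.5, -1.34]]
20 [0.528, 0.145, 0.1] [[0.09, 0.59, 1.99, -0.21, 0.23, -1.23]]
20 [0.528, 0.145, 0.05] [[0.09, 0.7, 2.01, -0.48, 0.1, -0.96]]
20 [0.4, 0.145, 0.2] [[0.13, 0.26, 2.18, -0.17, 0.37, -1.25]]
22 [0.528, 0.145, 0.1] [[0.09, 0.59, 2.01, -0.32, 0.17, -1.12]]
22 [0.528, 0.145, 0.05] [[0.09, 0.7, 2.03, -1.08, 0.06, -0.36]]
22 [0.4, 0.145, 0.2] [[0.13, 0.26, 2.2, -0.22, 0.32, -1.19]]
25 [0.528, 0.145, 0.1] [[0.1, 0.6, 2.04, -0.74, 0.09, -0.7]]
25 [0.528, 0.145, 0.05] [[0.1, 0.72, 2.06, 3.87, 0.09, 0.97]]
25 [0.4, 0.145, 0.2] [[0.14, 0.26, 2.23, -0.35, 0.23, -1.06]]
27 [0.528, 0.145, 0.1] []
27 [0.528, 0.145, 0.05] [[0.1, 0.72, 2.08, 3.61, 0.15, 1.24]]
27 [0.4, 0.145, 0.2] [[0.15, 0.26, 2.26, -0.51, 0.18, -0.89]]
35 [0.528, 0.145, 0.1] [[0.11, 0.65, 2.16, 3.48, 0.28, 1.37]]
35 [0.528, 0.145, 0.05] [[0.11, 0.78, 2.17, 3.37, 0.42, 1.49]]
35 [0.4, 0.145, 0.2] [[0.17, 0.3, 2.35, 3.98, 0.17, 0.92]]
```

```bash
python3 - <<'E'
from h import *
s=monitor.read_state();T=toolT(s)
for n in("scene","top"):
    c=capture(n);W=cloud(c);cv2.imwrite(f"pics/{n}1.png",c["img"])
    Q=(W-T[:3,3])@T[:3,:3];np.save(n+"Q.npy",Q)
    Q=Q.reshape(-1,3)*1000
    for a in range(-420,20,20):
        k=(Q[:,0]>a)&(Q[:,0]<a+20)&(abs(Q[:,1])<130)&(abs(Q[:,2])<150)
        if k.sum()>3: print(n,a,k.sum(),"y",np.percentile(Q[k,1],[1,99]).round(),"z",np.percentile(Q[k,2],[1,99]).round())
E
```

```text
top -340 2495 y [-54.  58.] z [-24.  29.]
top -320 1950 y [-57.  62.] z [-44.  43.]
top -300 782 y [-55.  63.] z [-70.  46.]
top -280 245 y [-51.  64.] z [-93.  44.]
top -260 440 y [-43.  65.] z [-113.   37.]
top -240 1190 y [-35.  65.] z [-149.   34.]
top -220 970 y [-31.  66.] z [-148.   35.]
top -200 227 y [-28.  67.] z [-150.   36.]
top -180 251 y [-33.  66.] z [-99.  38.]
top -160 181 y [-29.  39.] z [-2. 38.]
top -140 128 y [-27.  38.] z [ 6. 38.]
top -120 202 y [-64.  68.] z [-10.  12.]
top -100 235 y [-66.  69.] z [-12.  19.]
top -80 130 y [-63.  65.] z [ 3. 18.]
top -60 206 y [-59.  62.] z [-9. 14.]
top -40 26 y [-43.  46.] z [ 7. 12.]
top -20 139 y [-41.  45.] z [-4. 13.]
top 0 480 y [-29.  33.] z [ 0. 52.]
```

```bash
python3 - <<'E'
from sim import *
q=np.array(monitor.read_state()['q']);p,Rm=pose(q)
for y in (.085,.1,.115):
  for x in (.34,.37):
    qq=ik(q,np.array([x,y,.3]),Rm,.5);print(x,y,*desc(qq))
    for k in range(8):
        p1,R1=pose(qq);d=R1.T@np.array([0,0,-.02])
        qq=run(qq,[[0,*d,0]],.65);D_=desc(qq);print("   ",D_[1],D_[3],D_[5],D_[7])
E
```

```text
0.34 0.085 q [-0.1074 -0.134   2.246   0.0648  0.5609 -1.6813] p [0.34  0.085 0.3  ] lean(x,y)deg [26.9617 -0.9159] yaz 87.58014150843326
    [-0.1074 -0.0874  2.2869  0.0756  0.4737 -1.6937] [0.34  0.085 0.28 ] [26.9617 -0.9159] 87.58014150717669
    [-0.1074 -0.0343  2.3271  0.0929  0.3806 -1.7127] [0.34  0.085 0.26 ] [26.9617 -0.9159] 87.5801414866262
    [-0.1075  0.0263  2.3668  0.1246  0.2809 -1.7462] [0.34  0.085 0.24 ] [26.9617 -0.9159] 87.58014148662568
    [-0.1075  0.0949  2.4059  0.1998  0.1746 -1.8234] [0.34  0.085 0.22 ] [26.9617 -0.9159] 87.58014146941966
    [-0.1061  0.1426  2.4275  0.383   0.1088 -2.0065] [0.3413 0.0871 0.2079] [27.0498 -0.4906] 87.77215873717319
    [-0.1012  0.1651  2.4316  0.5661  0.0861 -2.1859] [0.3439 0.0901 0.2031] [27.1692  0.0001] 87.98773072189815
    [-0.0972  0.1806  2.4339  0.7493  0.0734 -2.366 ] [0.3459 0.0925 0.1999] [27.2557  0.3552] 88.14105752530577
    [-0.0917  0.1966  2.4355  0.9325  0.0619 -2.5446] [0.3474 0.0942 0.1964] [27.2096  0.5048] 88.20025113732578
0.37 0.085 q [-0.0934 -0.0734  2.1988  0.054   0.5468 -1.6601] p [0.37 
[... 4316 characters left out ...]
6.9617 -0.9159] 87.58014151126744
    [ 0.0336  0.0943  2.286  -0.1024  0.2927 -1.4026] [0.37  0.115 0.24 ] [26.9617 -0.9159] 87.580141511253
    [ 0.0337  0.153   2.3198 -0.1482  0.2011 -1.3554] [0.37  0.115 0.22 ] [26.9617 -0.9159] 87.58014151213185
    [ 0.0337  0.2174  2.3522 -0.2817  0.1063 -1.2204] [0.37  0.115 0.2  ] [26.9617 -0.9159] 87.58014151213185
    [ 0.0335  0.2283  2.357  -0.4648  0.094  -1.0372] [0.3708 0.1114 0.1973] [27.1157 -1.727 ] 87.22565913188605
    [ 0.0336  0.2395  2.3611 -0.6475  0.0843 -0.8541] [0.3717 0.1089 0.1944] [27.2128 -2.2848] 86.98393388867017
    [ 0.0341  0.2514  2.3644 -0.8299  0.0768 -0.6709] [0.3725 0.1075 0.1913] [27.2332 -2.6476] 86.82703692524852
```

Call:
{"fn": "carry_out", "kwargs": {"commands": [255,-0.034,0,0.024,0,255,-0.034,0,0.024,0,255,-0.034,0,0.024,0,255,-0.034,0,0.024,0,255,0.03,0,-0.02,0,255,0.03,0,-0.023,0,255,0.03,0,-0.023,0,255,0.03,0,-0.023,0,255,0.03,0,-0.023,0,255,0.03,0,-0.023,0]}}

```text
time_s: 22.15
ee_pos: [0.4477, 0.0214, 0.7365]
tool_rot: [0.03, 1.009, -0.032]
force: [-0.3, -1.4, 0.1]
grip_width: 0.701
```

```bash
python3 st.py;  python3 - <<'E'
from sim import *
q0=np.array(monitor.read_state()['q']);p,Rm=pose(q0)
for y in(-.03,0.,.03):
  q=q0.copy();print("y",y)
  for t in ([.40,y,.3],[.40,y,.26],[.40,y,.22],[.40,y,.18],[.40,y,.14],[.42,y,.12],[.42,.08,.10],[.42,.145,.10],[.45,.145,.10],[.49,.145,.1],[.528,.145,.1],[.528,.145,.05]):
    qn=ik(q,np.array(t),Rm,.5);d=desc(qn);print(t,d[1],d[3],d[5],"rows",np.max(abs(qn-q)/sp).round(1));q=qn
E
```

```text
t 22.15 q [-0.2999 -0.1938  1.1575  0.1454  1.6334 -1.7775] p [0.4477 0.0214 0.7365] grip 0.701 F [-0.2826 -1.3554  0.0848] lean(x,y) [32.1364 -0.8871] yaz 87.67415433333781 y tilt 0.5742269505090194
y -0.03
[0.4, -0.03, 0.3] [-0.571  -0.0609  2.2362  0.5627  0.5447 -2.5221] [ 0.4  -0.03  0.3 ] [32.1364 -0.8871] rows 5.9
[0.4, -0.03, 0.26] [-0.5713  0.0414  2.3119  0.7792  0.4045 -2.7649] [ 0.4  -0.03  0.26] [32.1364 -0.8871] rows 1.3
[0.4, -0.03, 0.22] [-0.5186  0.1279  2.3325  0.8929  0.3053 -2.85  ] [ 0.4047 -0.0251  0.2329] [30.706 -1.454] rows 0.6
[0.4, -0.03, 0.18] [-0.4614  0.2034  2.3278  0.9324  0.234  -2.85  ] [ 0.4118 -0.0205  0.2106] [28.7506 -2.034 ] rows 0.5
[0.4, -0.03, 0.14] [-0.4143  0.2797  2.3139  0.9659  0.1779 -2.85  ] [ 0.4205 -0.0175  0.1877] [26.7207 -2.4758] rows 0.5
[0.42, -0.03, 0.12] [-0.3784  0.351   2.2692  0.9943  0.1499 -2.85  ] [ 0.4446 -0.0181  0.1705] [26.0188 -2.5215] rows 0.4
[0.42, 0.08, 0.1] [-0.0522  0.4176  2.2641  1.1147  0.     -2.6908] [0.4432 0.0883 0.1512] [26.3234 -1.4809] rows 2.0
[0.42, 0.145, 0.1] [ 0.0643  0.437   2.2415  1.3757  0. 
[... 2667 characters left out ...]
1] [-0.0522  0.4176  2.2641  1.1147  0.     -2.6908] [0.4432 0.0883 0.1512] [26.3234 -1.4809] rows 0.9
[0.42, 0.145, 0.1] [ 0.0643  0.437   2.2415  1.3757  0.     -2.85  ] [0.4424 0.1401 0.1471] [26.4882  1.8385] rows 1.4
[0.45, 0.145, 0.1] [ 0.0605  0.4762  2.1917  1.3722  0.     -2.85  ] [0.4705 0.1401 0.1391] [27.0979  1.7761] rows 0.3
[0.49, 0.145, 0.1] [ 0.0556  0.5248  2.1265  1.3675  0.     -2.85  ] [0.5071 0.1398 0.1289] [28.0556  1.6992] rows 0.4
[0.528, 0.145, 0.1] [ 0.0512  0.5677  2.0655  1.3633  0.     -2.85  ] [0.541  0.1393 0.1199] [29.0947  1.6337] rows 0.3
[0.528, 0.145, 0.05] [ 0.0563  0.651   2.0238  1.3686  0.     -2.85  ] [0.5532 0.1427 0.0828] [26.709   1.6233] rows 0.5
```

```bash
python3 - <<'E'
from sim import *
q0=np.array(monitor.read_state()['q']);p,Rm=pose(q0)
def go(q,t,Rt,tag=""):
    qn=ik(q,np.array(t),Rt,.5);d=desc(qn);print(tag,t,d[1],d[3],d[5],"rows",np.max(abs(qn-q)/sp).round(1),np.argmax(abs(qn-q)/sp)+1);return qn
q=q0
for k in range(1,11):
    q=ik(q,np.array([.42,-.02,.45]),Rm@R.from_euler('x',18*k,degrees=True).as_matrix(),.5)
print(*desc(q))
R2=Rm@R.from_euler('x',180,degrees=True).as_matrix()
for y in (0.,-.04):
    qq=q
    for z in np.arange(.40,.08,-.02): qq=go(qq,[.42,y,z],R2,"flip")
for k in range(1,11):
    qq=ik(qq,np.array([.42,-.02,.13]),R2@R.from_euler('x',18*k,degrees=True).as_matrix(),.5)
print(*desc(qq))
for t in ([.42,.05,.12],[.42,.145,.12],[.47,.145,.1],[.528,.145,.1],[.528,.145,.05]): qq=go(qq,t,Rm)
for t in ([.42,.145,.1],[.42,0,.2],[.42,-.15,.2],[.40,-.22,.1],[.40,-.22,.02]): qq=go(qq,t,Rm)
E
```

```text
q [-0.4899 -0.2334  1.9017  0.2912  0.9817  1.0227] p [ 0.42 -0.02  0.45] lean(x,y)deg [32.1364 -0.8871] yaz -92.32584566666229
flip [0.42, 0.0, np.float64(0.4)] [-0.4157 -0.1866  2.0073  0.2825  0.8148  1.0572] [0.42 0.   0.4 ] [32.1364 -0.8871] rows 0.9 5
flip [0.42, 0.0, np.float64(0.38)] [-0.4157 -0.1619  2.048   0.3014  0.7522  1.0305] [0.42 0.   0.38] [32.1364 -0.8871] rows 0.3 5
flip [0.42, 0.0, np.float64(0.36)] [-0.4158 -0.1335  2.0879  0.3254  0.6873  0.9986] [0.42 0.   0.36] [32.1364 -0.8871] rows 0.4 5
flip [0.42, 0.0, np.float64(0.33999999999999997)] [-0.4158 -0.1013  2.127   0.3566  0.62    0.9593] [0.42 0.   0.34] [32.1364 -0.8871] rows 0.4 5
flip [0.42, 0.0, np.float64(0.31999999999999995)] [-0.4158 -0.0648  2.1653  0.3983  0.5505  0.9094] [0.42 0.   0.32] [32.1364 -0.8871] rows 0.4 5
flip [0.42, 0.0, np.float64(0.29999999999999993)] [-0.4159 -0.0238  2.2027  0.4558  0.4791  0.8433] [0.42 0.   0.3 ] [32.1364 -0.8871] rows 0.4 5
flip [0.42, 0.0, np.float64(0.2799999999999999)] [-0.416   0.0222  2.2392  0.5388  0.4066  0.7514] [0.42 0.   0.28] [32.1364 -0.8871] rows 0.5
[... 4325 characters left out ...]
6
 [0.528, 0.145, 0.05] [0.0972 0.756  2.1425 3.3481 0.3209 1.4967] [0.528 0.145 0.05 ] [32.1364 -0.8871] rows 0.9 6
 [0.42, 0.145, 0.1] [0.1344 0.6367 2.3835 3.3402 0.4415 1.5447] [0.42  0.145 0.1  ] [32.1364 -0.8871] rows 1.3 3
 [0.42, 0, 0.2] [-0.4176  0.2606  2.3732  1.658   0.206   2.7338] [ 0.42 -0.    0.2 ] [32.1364 -0.8871] rows 9.2 4
 [0.42, -0.15, 0.2] [-0.8771  0.2948  2.2847  1.2016  0.444   2.7958] [ 0.42 -0.15  0.2 ] [32.1364 -0.8871] rows 2.8 1
 [0.4, -0.22, 0.1] [-1.0675  0.6255  2.3202  1.7812  0.4892  1.9554] [ 0.4  -0.22  0.1 ] [32.1364 -0.8871] rows 4.6 6
 [0.4, -0.22, 0.02] [-1.0679  0.8898  2.3406  2.2103  0.61    1.4555] [ 0.4  -0.22  0.02] [32.1364 -0.8871] rows 2.7 6
```

```bash
cat >> plan.py <<'E'
def rows(p,turn,n,g=255,nd=4):
    s=monitor.read_state();T=toolT(s);Rm=T[:3,:3];d=np.array(p)-np.array(s["ee_pos"])
    print("delta",d)
    for i in range(n):
        l=Rm.T@(d/n);print(g,*[round(float(x),nd) for x in l],round(turn/n,2),sep=", ",end=",\n")
        Rm=Rm@R.from_euler('x',turn/n,degrees=True).as_matrix()
E
python3 -c "
from plan import *
rows([.45,-.03,.40],180,26,nd=3)"
```

```text
delta [ 0.0023 -0.0514 -0.3365]
255, 0.011, -0.002, -0.007, 6.92,
255, 0.011, -0.003, -0.006, 6.92,
255, 0.011, -0.004, -0.006, 6.92,
255, 0.011, -0.004, -0.006, 6.92,
255, 0.011, -0.005, -0.005, 6.92,
255, 0.011, -0.006, -0.004, 6.92,
255, 0.011, -0.006, -0.004, 6.92,
255, 0.011, -0.006, -0.003, 6.92,
255, 0.011, -0.007, -0.002, 6.92,
255, 0.011, -0.007, -0.001, 6.92,
255, 0.011, -0.007, -0.0, 6.92,
255, 0.011, -0.007, 0.0, 6.92,
255, 0.011, -0.007, 0.001, 6.92,
255, 0.011, -0.007, 0.002, 6.92,
255, 0.011, -0.006, 0.003, 6.92,
255, 0.011, -0.006, 0.004, 6.92,
255, 0.011, -0.006, 0.004, 6.92,
255, 0.011, -0.005, 0.005, 6.92,
255, 0.011, -0.004, 0.006, 6.92,
255, 0.011, -0.004, 0.006, 6.92,
255, 0.011, -0.003, 0.006, 6.92,
255, 0.011, -0.002, 0.007, 6.92,
255, 0.011, -0.001, 0.007, 6.92,
255, 0.011, -0.0, 0.007, 6.92,
255, 0.011, 0.0, 0.007, 6.92,
255, 0.011, 0.001, 0.007, 6.92,
```

Call:
{"fn": "carry_out", "kwargs": {"commands": [255,0.011,-0.002,-0.007,6.92,255,0.011,-0.003,-0.006,6.92,255,0.011,-0.004,-0.006,6.92,255,0.011,-0.004,-0.006,6.92,255,0.011,-0.005,-0.005,6.92,255,0.011,-0.006,-0.004,6.92,255,0.011,-0.006,-0.004,6.92,255,0.011,-0.006,-0.003,6.92,255,0.011,-0.007,-0.002,6.92,255,0.011,-0.007,-0.001,6.92]}}

```text
time_s: 22.98
ee_pos: [0.4489, 0.0011, 0.6084]
tool_rot: [1.133, 0.862, -0.64]
force: [-0.8, -0.2, -0.6]
grip_width: 0.703
```

Call:
{"fn": "carry_out", "kwargs": {"commands": [255,0.011,-0.007,0,6.92,255,0.011,-0.007,0,6.92,255,0.011,-0.007,0.001,6.92,255,0.011,-0.007,0.002,6.92,255,0.011,-0.006,0.003,6.92,255,0.011,-0.006,0.004,6.92,255,0.011,-0.006,0.004,6.92,255,0.011,-0.005,0.005,6.92,255,0.011,-0.004,0.006,6.92,255,0.011,-0.004,0.006,6.92]}}

```text
time_s: 23.82
ee_pos: [0.4493, -0.0189, 0.4791]
tool_rot: [2.192, 0.414, -1.219]
force: [0.4, 0.6, -0.9]
grip_width: 0.703
```

```bash
python3 st.py;python3 -c "
from plan import *
rows([.45,-.03,.30],41,10,nd=3)"
```

```text
t 23.82 q [-0.4346 -0.1932  1.7987  0.2495  1.0274  0.3863] p [ 0.4493 -0.0189  0.4791] grip 0.703 F [ 0.371   0.6399 -0.9478] lean(x,y) [32.1176 -0.9307] yaz -55.87260806985421 y tilt 20.083634480369476
delta [ 0.0007 -0.0111 -0.1791]
255, 0.015, -0.005, 0.008, 4.1,
255, 0.015, -0.005, 0.008, 4.1,
255, 0.015, -0.004, 0.009, 4.1,
255, 0.015, -0.003, 0.009, 4.1,
255, 0.015, -0.003, 0.009, 4.1,
255, 0.015, -0.002, 0.009, 4.1,
255, 0.015, -0.001, 0.009, 4.1,
255, 0.015, -0.001, 0.009, 4.1,
255, 0.015, -0.0, 0.01, 4.1,
255, 0.015, 0.001, 0.009, 4.1,
```

Call:
{"fn": "carry_out", "kwargs": {"commands": [255,0.015,-0.005,0.008,4.1,255,0.015,-0.005,0.008,4.1,255,0.015,-0.004,0.009,4.1,255,0.015,-0.003,0.009,4.1,255,0.015,-0.003,0.009,4.1,255,0.015,-0.002,0.009,4.1,255,0.015,-0.001,0.009,4.1,255,0.015,-0.001,0.009,4.1,255,0.015,0,0.01,4.1,255,0.015,0.001,0.009,4.1]}}

```text
time_s: 24.65
ee_pos: [0.4497, -0.0317, 0.3025]
tool_rot: [-2.73, 0.045, 1.509]
force: [0.8, -0.3, -0.7]
grip_width: 0.706
```

```bash
python3 st.py;python3 -c "
from plan import *
rows([.45,-.03,.16],0,10,nd=4)" | head -3
```

```text
t 24.65 q [-0.4751  0.0285  2.1411  0.4924  0.5087  0.7562] p [ 0.4497 -0.0317  0.3025] grip 0.706 F [ 0.8385 -0.3445 -0.7416] lean(x,y) [32.1254 -0.9841] yaz -92.04163615654174 y tilt -0.29817094666433075
delta [ 0.0003  0.0017 -0.1425]
255, 0.0121, -0.0001, 0.0076, 0.0,
255, 0.0121, -0.0001, 0.0076, 0.0,
```

Call:
{"fn": "carry_out", "kwargs": {"commands": [255,0.0125,0,0.0078,0,255,0.0125,0,0.0078,0,255,0.0085,0,0.0053,0,255,0.0085,0,0.0053,0,255,0.0085,0,0.0053,0,255,0.0085,0,0.0053,0,255,0.0085,0,0.0053,0,255,0.0085,0,0.0053,0,255,0.0085,0,0.0053,0,255,0.0085,0,0.0053,0]}}

```text
time_s: 25.48
ee_pos: [0.4505, -0.032, 0.1934]
tool_rot: [-2.733, 0.044, 1.511]
force: [-0.7, 0.5, -0.7]
grip_width: 0.705
```

```bash
python3 st.py
```

```text
t 25.48 q [-0.4733  0.3105  2.307   1.5357  0.2304 -0.3423] p [ 0.4505 -0.032   0.1934] grip 0.705 F [-0.7367  0.5059 -0.7283] lean(x,y) [32.1118 -1.0654] yaz -91.90885975165163 y tilt -0.13279741965841904
```

Call:
{"fn": "carry_out", "kwargs": {"commands": [255,0.0085,0,0.0053,0,255,0.0085,0,0.0053,0,255,0.0085,0,0.0053,0,255,0.0085,0,0.0053,0,255,0.0085,0,0.0053,0,255,0.0085,0,0.0053,0,255,0.0085,0,0.0053,3,255,0,0,0,7.1,255,0,0,0,7.1,255,0,0,0,7.1]}}

```text
time_s: 26.32
ee_pos: [0.4507, -0.0315, 0.1237]
tool_rot: [-2.388, 0.327, 1.317]
force: [0.3, -0.6, -1.4]
grip_width: 0.705
```

```bash
python3 st.py;python3 -c "
from plan import *
rows([.42,.145,.13],156.0,22,nd=3)"
```

```text
t 26.32 q [-0.4723  0.5507  2.3818  2.479   0.3803 -0.8908] p [ 0.4507 -0.0315  0.1237] grip 0.705 F [ 0.3005 -0.55   -1.4186] lean(x,y) [32.0403 -0.9839] yaz -113.16787773640796 y tilt -12.976443674331748
delta [-0.0307  0.1765  0.0063]
255, -0.001, -0.007, 0.004, 7.09,
255, -0.001, -0.006, 0.005, 7.09,
255, -0.001, -0.005, 0.006, 7.09,
255, -0.001, -0.005, 0.007, 7.09,
255, -0.001, -0.004, 0.007, 7.09,
255, -0.001, -0.003, 0.008, 7.09,
255, -0.001, -0.002, 0.008, 7.09,
255, -0.001, -0.001, 0.008, 7.09,
255, -0.001, 0.0, 0.008, 7.09,
255, -0.001, 0.001, 0.008, 7.09,
255, -0.001, 0.002, 0.008, 7.09,
255, -0.001, 0.003, 0.008, 7.09,
255, -0.001, 0.004, 0.007, 7.09,
255, -0.001, 0.005, 0.007, 7.09,
255, -0.001, 0.006, 0.006, 7.09,
255, -0.001, 0.006, 0.005, 7.09,
255, -0.001, 0.007, 0.004, 7.09,
255, -0.001, 0.007, 0.004, 7.09,
255, -0.001, 0.008, 0.003, 7.09,
255, -0.001, 0.008, 0.002, 7.09,
255, -0.001, 0.008, 0.001, 7.09,
255, -0.001, 0.008, -0.0, 7.09,
```

```bash
python3 -c "
from plan import *
rows([.42,.145,.16],156.0,22,nd=3)"
```

```text
delta [-0.0307  0.1765  0.0363]
255, -0.002, -0.007, 0.004, 7.09,
255, -0.002, -0.006, 0.005, 7.09,
255, -0.002, -0.006, 0.005, 7.09,
255, -0.002, -0.005, 0.006, 7.09,
255, -0.002, -0.004, 0.007, 7.09,
255, -0.002, -0.004, 0.007, 7.09,
255, -0.002, -0.003, 0.008, 7.09,
255, -0.002, -0.002, 0.008, 7.09,
255, -0.002, -0.001, 0.008, 7.09,
255, -0.002, 0.0, 0.008, 7.09,
255, -0.002, 0.001, 0.008, 7.09,
255, -0.002, 0.002, 0.008, 7.09,
255, -0.002, 0.003, 0.007, 7.09,
255, -0.002, 0.004, 0.007, 7.09,
255, -0.002, 0.005, 0.006, 7.09,
255, -0.002, 0.006, 0.006, 7.09,
255, -0.002, 0.006, 0.005, 7.09,
255, -0.002, 0.007, 0.004, 7.09,
255, -0.002, 0.007, 0.003, 7.09,
255, -0.002, 0.008, 0.002, 7.09,
255, -0.002, 0.008, 0.001, 7.09,
255, -0.002, 0.008, 0.0, 7.09,
```

Call:
{"fn": "carry_out", "kwargs": {"commands": [255,-0.008,-0.007,0.004,7.09,255,-0.006,-0.006,0.005,7.09,255,-0.004,-0.006,0.005,7.09,255,-0.002,-0.005,0.006,7.09,255,-0.002,-0.004,0.007,7.09,255,-0.002,-0.004,0.007,7.09,255,-0.002,-0.003,0.008,7.09,255,-0.002,-0.002,0.008,7.09,255,-0.002,-0.001,0.008,7.09,255,-0.002,0,0.008,7.09]}}

```text
time_s: 27.15
ee_pos: [0.4321, 0.0501, 0.1492]
tool_rot: [-1.317, 0.833, 0.715]
force: [0.3, -1.0, -0.8]
grip_width: 0.706
```

```bash
python3 st.py;python3 -c "
from plan import *
rows([.42,.145,.15],85.2,12,nd=3)"
```

```text
t 27.15 q [-0.2101  0.4575  2.3969  2.7845  0.2826  0.2926] p [0.4321 0.0501 0.1492] grip 0.706 F [ 0.2682 -1.0041 -0.7967] lean(x,y) [32.1061 -0.9248] yaz 171.41250012300247 y tilt -31.915575438818706
delta [-0.0121  0.0949  0.0008]
255, -0.001, 0.002, 0.008, 7.1,
255, -0.001, 0.003, 0.007, 7.1,
255, -0.001, 0.004, 0.007, 7.1,
255, -0.001, 0.004, 0.007, 7.1,
255, -0.001, 0.005, 0.006, 7.1,
255, -0.001, 0.006, 0.005, 7.1,
255, -0.001, 0.007, 0.004, 7.1,
255, -0.001, 0.007, 0.004, 7.1,
255, -0.001, 0.007, 0.003, 7.1,
255, -0.001, 0.008, 0.002, 7.1,
255, -0.001, 0.008, 0.001, 7.1,
255, -0.001, 0.008, -0.0, 7.1,
```

Call:
{"fn": "carry_out", "kwargs": {"commands": [255,-0.001,0.002,0.008,7.1,255,-0.001,0.003,0.007,7.1,255,0,0.004,0.007,7.1,255,0,0.004,0.007,7.1,255,0,0.005,0.006,7.1,255,0,0.006,0.005,7.1,255,0,0.007,0.004,7.1,255,0,0.007,0.004,7.1,255,0,0.007,0.003,7.1,255,0,0.008,0.002,7.1]}}

```text
time_s: 27.98
ee_pos: [0.4244, 0.1298, 0.1456]
tool_rot: [-0.192, 1.008, 0.092]
force: [-0.7, 0.6, -0.8]
grip_width: 0.707
```

```bash
python3 st.py;python3 -c "
from plan import *
rows([.42,.145,.14],14,3,nd=3)"
```

```text
t 27.98 q [0.0806 0.4722 2.3531 3.3671 0.2478 1.2168] p [0.4244 0.1298 0.1456] grip 0.707 F [-0.6832  0.6178 -0.8451] lean(x,y) [32.1063 -0.8156] yaz 99.56507735199608 y tilt -6.746780084971806
delta [-0.0044  0.0152 -0.0056]
255, 0.001, 0.005, -0.001, 4.67,
255, 0.001, 0.005, -0.002, 4.67,
255, 0.001, 0.005, -0.002, 4.67,
```

Call:
{"fn": "carry_out", "kwargs": {"commands": [255,0.001,0.005,-0.001,4.2,255,0.001,0.005,-0.002,4.2,255,0.001,0.005,-0.002,4.2,255,0,0,0,0,255,0,0,0,0,255,0,0,0,0,255,0,0,0,0,255,0,0,0,0,255,0,0,0,0,255,0,0,0,0]}}

```text
time_s: 28.82
ee_pos: [0.4187, 0.1438, 0.138]
tool_rot: [0.001, 1.014, -0.015]
force: [0.7, 0.4, -0.9]
grip_width: 0.704
```

```bash
python3 st.py;python3 wsl.py w6; cat > pl.py <<'E'
from h import *
import sys
s=monitor.read_state();T=toolT(s);n=sys.argv[1]
W=np.load(n+"W.npy");I=cv2.imread(f"pics/{n}.png");hsv=cv2.cvtColor(I,cv2.COLOR_BGR2HSV)
m=np.zeros(I.shape[:2],bool);m[195:345,180:350]=1
b=m&(hsv[...,1]>120)&(abs(hsv[...,0].astype(int)-110)<14)&~np.isnan(W[...,0])
P=W[b]; P=P[abs(P[:,2]-T[2,3])<.1]
A=np.c_[P[:,:2],np.ones(len(P))]
for _ in range(6):
    c=np.linalg.lstsq(A,P[:,2],rcond=None)[0];r=P[:,2]-A@c;k=abs(r)<max(.003,1.5*r.std());P,A=P[k],A[k]
print(len(P),"slopes dz/dx,dz/dy deg",np.degrees(np.arctan(c[:2])))
rc=cv2.minAreaRect(((P[:,:2]-T[:2,3])*1000).astype(np.float32));print(rc,"z top at centre rel tcp",np.dot(c,[rc[0][0]/1e3+T[0,3],rc[0][1]/1e3+T[1,3],1])-T[2,3])
E
python3 pl.py w6
```

```text
t 28.82 q [0.1318 0.4974 2.3545 3.4464 0.2742 1.3969] p [0.4187 0.1438 0.138 ] grip 0.704 F [ 0.6817  0.3741 -0.8719] lean(x,y) [31.9187 -0.8026] yaz 89.24772583410524 y tilt -0.3339888690895552
15841 slopes dz/dx,dz/dy deg [6.2599 1.14  ]
((27.091745376586914, -0.4914588928222656), (117.51316833496094, 61.8175163269043), 0.2595056891441345) z top at centre rel tcp 0.004943021011447224
```

```bash
python3 - <<'E'
from h import *
W=np.load("w6W.npy");I=cv2.imread("pics/w6.png");hsv=cv2.cvtColor(I,cv2.COLOR_BGR2HSV)
m=np.zeros(I.shape[:2],bool);m[175:207,225:320]=1
b=m&(abs(W[...,2]-.043)<.004);P=W[b];print(len(P),"slab top front strip: x",np.percentile(P[:,0],[1,5,50,95,99]),"y",np.percentile(P[:,1],[1,99]),P[:,2].mean())
# slab front edge y by fitting: leftmost/rightmost per row
for r in range(184,206,3):
    k=np.where(b[r])[0]
    if len(k)>10: print(r,k[0],k[-1],W[r,k[0]],W[r,k[-1]])
m=np.zeros(I.shape[:2],bool);m[125:210,195:350]=1
b=m&(W[...,2]>.012)&(W[...,2]<.024)
for r in range(140,206,8):
    k=np.where(b[r])[0]
    if len(k)>3: print("tray",r,W[r,k[0]],W[r,k[-1]],"mid",(W[r,k[0]]+W[r,k[-1]])/2)
for c in (220,240,300,325):
    k=np.where(b[:,c])[0]; print("front",c,W[k[0],c],W[k[1],c])
E
```

```text
287 slab top front strip: x [0.4949 0.4955 0.4972 0.499  0.5   ] y [0.1176 0.1749] 0.04059505684468916
202 236 300 [0.4965 0.1178 0.0395] [0.4974 0.1714 0.039 ]
205 235 305 [0.5001 0.1167 0.0398] [0.5002 0.1757 0.04  ]
tray 140 [0.4525 0.0973 0.012 ] [0.4502 0.1604 0.0154] mid [0.4513 0.1288 0.0137]
tray 148 [0.4556 0.0968 0.018 ] [0.4581 0.1995 0.0161] mid [0.4568 0.1481 0.0171]
tray 156 [0.4627 0.0967 0.0195] [0.4646 0.1986 0.0183] mid [0.4637 0.1476 0.0189]
tray 164 [0.4729 0.0959 0.0182] [0.4738 0.1983 0.018 ] mid [0.4733 0.1471 0.0181]
tray 172 [0.4825 0.0954 0.0179] [0.483  0.198  0.0181] mid [0.4828 0.1467 0.018 ]
tray 180 [0.4925 0.0949 0.0178] [0.4936 0.1978 0.0175] mid [0.493  0.1463 0.0176]
tray 188 [0.5028 0.0944 0.0179] [0.5033 0.1972 0.0181] mid [0.5031 0.1458 0.018 ]
tray 196 [0.5142 0.0937 0.0176] [0.5147 0.196  0.0177] mid [0.5145 0.1449 0.0177]
tray 204 [0.5248 0.0934 0.0185] [0.525  0.1953 0.0188] mid [0.5249 0.1443 0.0186]
front 220 [0.4521 0.107  0.0138] [0.4529 0.107  0.0141]
front 240 [0.4529 0.1227 0.013 ] [0.4534 0.1227 0.0136]
front 300 [0.4561 0.1703 0.0121] [0.4565 0.1703 0.0129]
front 325 [0.4569 0.1903 0.0126] [0.4565 0.19   0.0143]
```

```bash
python3 -c "
from plan import *
rows([.528,.1445,.092],2,8,nd=4)" | head -3
```

```text
delta [ 0.1094  0.0006 -0.0459]
255, 0.0121, 0.0003, 0.0086, 0.25,
255, 0.0121, 0.0003, 0.0086, 0.25,
```

Call:
{"fn": "carry_out", "kwargs": {"commands": [255,0.0121,0.0003,0.0086,0.25,255,0.0121,0.0003,0.0086,0.25,255,0.0121,0.0003,0.0086,0.25,255,0.0121,0.0003,0.0086,0.25,255,0.0121,0.0003,0.0086,0.25,255,0.0121,0.0003,0.0086,0.25,255,0.0121,0.0003,0.0086,0.25,255,0.0121,0.0003,0.0086,0.25,255,0,0,0,0,255,0,0,0,0]}}

```text
time_s: 29.7
ee_pos: [0.5281, 0.1436, 0.0917]
tool_rot: [0.033, 1.014, -0.033]
force: [-0.0, 0.4, -0.5]
grip_width: 0.704
```

```bash
python3 st.py;python3 wsl.py w7;python3 pl.py w7
```

```text
t 29.7 q [0.0941 0.6467 2.1291 3.4601 0.1972 1.381 ] p [0.5281 0.1436 0.0917] grip 0.704 F [-0.0132  0.4411 -0.4932] lean(x,y) [31.874  -0.7959] yaz 87.55672029693751 y tilt 0.723566935611265
16126 slopes dz/dx,dz/dy deg [6.2794 1.9854]
((28.629863739013672, -1.2704658508300781), (61.63255310058594, 118.780029296875), 88.44500732421875) z top at centre rel tcp 0.004892573960272484
```

Call:
{"fn": "carry_out", "kwargs": {"commands": [255,0.0064,0,-0.004,0,255,0.0064,0,-0.004,0,255,0.0064,0,-0.004,0,255,0.0064,0,-0.004,0,255,0.0064,0,-0.004,0,255,0.0012,0,-0.0008,0,255,0.0012,0,-0.0008,0,255,0.0005,0,-0.0003,0,255,0,0,0,0,255,0,0,0,0], "force": 25}}

```text
time_s: 30.58
ee_pos: [0.5274, 0.1442, 0.0512]
tool_rot: [0.033, 1.014, -0.032]
force: [-3.0, 0.3, 4.2]
grip_width: 0.705
```

```bash
python3 st.py;python3 wsl.py w8;python3 pl.py w8
```

```text
t 30.58 q [0.0958 0.7509 2.1412 3.3468 0.3099 1.4994] p [0.5274 0.1442 0.0512] grip 0.705 F [-2.9682  0.336   4.1698] lean(x,y) [31.8758 -0.7881] yaz 87.56330258630248 y tilt 0.7273087670635651
16285 slopes dz/dx,dz/dy deg [5.4584 2.0363]
((31.970909118652344, -1.3477897644042969), (61.66550064086914, 127.46464538574219), 88.32051086425781) z top at centre rel tcp 0.004876115071005743
```

Call:
{"fn": "carry_out", "kwargs": {"commands": [255,0.0008,0,-0.0005,0,255,0.0006,0,-0.0004,0,255,0,0,0,0,70,0,0,0,0,60,0,0,0,0,40,0,0,0,0,20,0,0,0,0,0,0,0,0,0,0,0,0,0,0,0,0,0,0,0]}}

```text
time_s: 31.47
ee_pos: [0.5281, 0.1442, 0.0491]
tool_rot: [0.033, 1.013, -0.032]
force: [0.2, -0.3, -0.8]
grip_width: 0.998
```

```bash
python3 st.py;python3 wsl.py w9;python3 pl.py w9
```

```text
t 31.47 q [0.0959 0.7564 2.1401 3.3439 0.3148 1.5025] p [0.5281 0.1442 0.0491] grip 0.998 F [ 0.2099 -0.2637 -0.8452] lean(x,y) [31.9109 -0.7886] yaz 87.5659858893888 y tilt 0.727250827527241
14422 slopes dz/dx,dz/dy deg [ 0.2027 -0.0025]
((31.658164978027344, -1.3973960876464844), (61.38143539428711, 127.30155181884766), 87.86261749267578) z top at centre rel tcp 0.0005031326159279578
```

```bash
python3 - <<'E'
from h import *
W=np.load("w9W.npy");I=cv2.imread("pics/w9.png");hsv=cv2.cvtColor(I,cv2.COLOR_BGR2HSV)
ph=np.radians(-3);o=np.array([.5584,.1425]);Rm=np.array([[np.cos(ph),np.sin(ph)],[-np.sin(ph),np.cos(ph)]])
b=(hsv[...,1]>120)&(abs(hsv[...,0].astype(int)-110)<14)&(abs(W[...,2]-.0495)<.003)
b[:200]=0
L=(W[b][:,:2]-o)@Rm.T*1000
for a in range(-30,31,10):
    k=abs(L[:,1]-a)<3
    if k.sum(): print(a,k.sum(),np.percentile(L[k,0],[0,1,99,100]).round(1))
for a in range(-60,70,10):
    k=abs(L[:,0]-a)<4
    if k.sum(): print("x",a,np.percentile(L[k,1],[0,1,99,100]).round(1))
b=(abs(W[...,2]-.038)<.006);b[:150]=0;b[210:]=0;b[:,:180]=0;b[:,350:]=0
L=(W[b][:,:2]-o)@Rm.T*1000;print("slab front",np.percentile(L[:,0],[1,50,99]),np.percentile(L[:,1],[1,99]))
E
```

```text
-30 781 [-61.1 -60.8  54.5  58.1]
-20 1404 [-61.5 -60.9  55.1  58. ]
-10 1427 [-61.8 -61.1  55.3  58.8]
0 1415 [-61.8 -61.3  55.8  65. ]
10 1406 [-62.1 -61.4  54.2  57.7]
20 1398 [-62.2 -61.7  54.1  57.3]
30 813 [-62.  -61.6  55.9  57. ]
x -60 [-31.1 -30.1  29.1  30.2]
x -50 [-30.8 -30.   29.4  30. ]
x -40 [-30.5 -29.7  29.5  30.2]
x -30 [-30.8 -29.7  29.6  30.4]
x -20 [-30.6 -29.5  29.7  30.6]
x -10 [-30.3 -29.5  29.9  30.9]
x 0 [-30.3 -29.5  29.9  30.9]
x 10 [-30.  -29.2  30.1  31. ]
x 20 [-29.9 -29.3  30.5  31.3]
x 30 [-29.7 -29.3  30.4  31.3]
x 40 [-29.5 -28.9  30.6  31.4]
x 50 [-29.4 -28.6  31.1  31.8]
x 60 [-29.3 -28.8  30.4  31.7]
slab front [-62.9154 -61.575  -59.1446] [-27.7793  29.5483]
```

```bash
python3 - <<'E'
from sim import *
q=np.array(monitor.read_state()['q']);p,Rm=pose(q);print(*desc(q))
for t in ([.48,.145,.126],[.44,.145,.12],[.44,.05,.12],[.44,-.05,.12],[.43,-.15,.12],[.41,-.21,.12],[.40,-.21,.06],[.40,-.21,.025]):
    qn=ik(q,np.array(t),Rm,.5);d=desc(qn);print(t,d[1],d[3],d[5],"rows",np.max(abs(qn-q)/sp).round(1),np.argmax(abs(qn-q)/sp)+1);q=qn
E
python3 -c "
from plan import *
rows([.44,.145,.12],0,1)
import numpy as np
T=toolT(monitor.read_state())[:3,:3];print(T.T@[.44-.48,0,-.006],T.T@[0,-.04,0])"
```

```text
q [0.0958 0.7563 2.1402 3.3439 0.3148 1.5025] p [0.5282 0.145  0.0492] lean(x,y)deg [31.9111 -0.7895] yaz 87.56304306670788
[0.48, 0.145, 0.126] [0.1095 0.5442 2.2232 3.5141 0.1919 1.3405] [0.48  0.145 0.126] [31.9111 -0.7895] rows 1.3 2
[0.44, 0.145, 0.12] [0.1239 0.5585 2.3199 3.4059 0.2989 1.4659] [0.44  0.145 0.12 ] [31.9111 -0.7895] rows 0.7 6
[0.44, 0.05, 0.12] [-0.2087  0.5662  2.4033  2.8801  0.3891  1.6787] [0.44 0.05 0.12] [31.9111 -0.7895] rows 2.9 4
[0.44, -0.05, 0.12] [-0.5547  0.5665  2.406   2.4218  0.4194  1.8061] [ 0.44 -0.05  0.12] [31.9111 -0.7895] rows 2.5 4
[0.43, -0.15, 0.12] [-0.85    0.5592  2.3441  1.9322  0.4293  2.0256] [ 0.43 -0.15  0.12] [31.9111 -0.7895] rows 2.7 4
[0.41, -0.21, 0.12] [-1.0211  0.5578  2.301   1.6557  0.4625  2.1487] [ 0.41 -0.21  0.12] [31.9111 -0.7895] rows 1.5 4
[0.4, -0.21, 0.06] [-1.0496  0.7617  2.3521  2.0749  0.5432  1.6409] [ 0.4  -0.21  0.06] [31.9111 -0.7895] rows 2.8 6
[0.4, -0.21, 0.025] [-1.0497  0.8791  2.3563  2.2312  0.6103  1.4545] [ 0.4   -0.21   0.025] [31.9111 -0.7895] rows 1.0 6
delta [-0.0881  0.0008  0.0708]
255, -0.1067, -0.0021, -0.0373, 0.0,
[-0.016  -0.0018 -0.0371] [ 0.0005 -0.04    0.0017]
```

Call:
{"fn": "carry_out", "kwargs": {"commands": [0,-0.015,0,0,0,0,-0.025,0,0,0,0,-0.025,0,0,0,0,-0.025,0,0,0,0,-0.008,-0.001,-0.0185,0,0,-0.008,-0.001,-0.0185,0,0,0,-0.028,0.001,0,0,0,-0.028,0.001,0,0,0,-0.028,0.001,0,0,0,-0.028,0.001,0]}}

```text
time_s: 32.35
ee_pos: [0.439, 0.0327, 0.1204]
tool_rot: [0.032, 1.013, -0.03]
force: [0.7, -1.3, 1.0]
grip_width: 1.0
```

Call:
{"fn": "carry_out", "kwargs": {"commands": [0,0,-0.028,0.001,0,0,0,-0.028,0.001,0,0,0,-0.028,0.001,0,0,0,-0.028,0.001,0,0,0,-0.028,0.001,0,0,0,-0.028,0.001,0,0,-0.002,-0.028,-0.004,0,0,-0.002,-0.028,-0.004,0,0,-0.002,-0.02,-0.004,0,0,0,0,0,0]}}

```text
time_s: 33.18
ee_pos: [0.4208, -0.2163, 0.1192]
tool_rot: [0.032, 1.012, -0.04]
force: [-0.1, 0.3, 0.5]
grip_width: 0.996
```

```bash
python3 st.py;python3 wsl.py w10; python3 - <<'E'
from h import *
W=np.load("w10W.npy")
b=(W[...,2]>.029)&(W[...,2]<.042)&(W[...,0]>.3)&(W[...,0]<.53)&(abs(W[...,1]+.22)<.09)
P=W[b];rc=cv2.minAreaRect((P[:,:2]*1000).astype(np.float32));print(len(P),rc,np.median(P[:,2]))
E
```

```text
t 33.18 q [-0.9986  0.5616  2.2739  1.6462  0.4517  2.1892] p [ 0.4208 -0.2163  0.1192] grip 0.996 F [-0.1425  0.3246  0.5184] lean(x,y) [31.993 -1.253] yaz 87.23317255702192 y tilt 0.475982933304167
14241 ((428.8155517578125, -220.80044555664062), (60.35116958618164, 120.89208221435547), 86.96356964111328) 0.03432448763785792
```

```bash
python3 -c "
from plan import *
rows([.394,-.219,.0265],0.2,8)" | head -3
python3 - <<'E'
from sim import *
q=np.array(monitor.read_state()['q']);p,Rm=pose(q)
for t in ([.41,-.218,.08],[.394,-.219,.05],[.394,-.219,.0265]):
    qn=ik(q,np.array(t),Rm,.5);d=desc(qn);print(t,d[1],d[3],d[5],"rows",np.max(abs(qn-q)/sp).round(1));q=qn
E
```

```text
delta [-0.0266 -0.0056 -0.0927]
255, 0.0081, -0.001, -0.0089, 0.03,
255, 0.0081, -0.001, -0.0089, 0.03,
[0.41, -0.218, 0.08] [-1.0337  0.6873  2.3128  1.9176  0.4955  1.8444] [ 0.41  -0.218  0.08 ] [31.9818 -1.0348] rows 1.9
[0.394, -0.219, 0.05] [-1.0806  0.7958  2.3532  2.1002  0.5621  1.5791] [ 0.394 -0.219  0.05 ] [31.9818 -1.0348] rows 1.4
[0.394, -0.219, 0.0265] [-1.0807  0.8742  2.3551  2.2018  0.6062  1.4573] [ 0.394  -0.219   0.0265] [31.9818 -1.0348] rows 0.7
```

Call:
{"fn": "carry_out", "kwargs": {"commands": [0,0.0081,-0.001,-0.0089,0,0,0.0081,-0.001,-0.0089,0,0,0.0081,-0.001,-0.0089,0,0,0.0081,-0.001,-0.0089,0,0,0.0081,-0.001,-0.0089,0,0,0.0081,-0.001,-0.0089,0,0,0.0081,-0.001,-0.0089,0,0,0.0081,-0.001,-0.0089,0,0,0,0,0,0,0,0,0,0,0]}}

```text
time_s: 34.07
ee_pos: [0.3941, -0.2147, 0.0262]
tool_rot: [0.035, 1.014, -0.03]
force: [-0.2, -0.4, 0.6]
grip_width: 0.999
```

```bash
python3 st.py;python3 wsl.py w11
```

```text
t 34.07 q [-1.0727  0.8756  2.3585  2.2047  0.6066  1.4578] p [ 0.3941 -0.2147  0.0262] grip 0.999 F [-0.1963 -0.4301  0.6113] lean(x,y) [31.8632 -0.6243] yaz 87.60822315690545 y tilt 0.8623573249386851
```

Call:
{"fn": "carry_out", "kwargs": {"commands": [0,0,-0.004,0,0,255,0,0,0,0,255,0,0,0,0,255,0,0,0,0,255,0,0,0,0,255,0,0,0,0,255,0,0,0,0,255,-0.004,0,0.0026,0,255,-0.009,0,0.0056,0,255,-0.017,0,0.0106,0], "force": 45}}

```text
time_s: 34.95
ee_pos: [0.3933, -0.2205, 0.0609]
tool_rot: [0.036, 1.017, -0.032]
force: [1.1, 0.7, -2.0]
grip_width: 0.688
```

```bash
python3 st.py
```

```text
t 34.95 q [-1.0817  0.7544  2.3441  2.0155  0.5339  1.6735] p [ 0.3933 -0.2205  0.0609] grip 0.688 F [ 1.1292  0.667  -2.0115] lean(x,y) [31.7201 -0.6715] yaz 87.51721803824248 y tilt 0.8632026070043611
```

Call:
{"fn": "carry_out", "kwargs": {"commands": [255,-0.009,0,0.0163,0,255,-0.009,0,0.0163,0,255,-0.009,0,0.0163,0,255,-0.009,0.01,0.0163,0,255,0,0.025,0,0,255,0,0.027,0,0,255,0,0.027,0,0,255,0,0.027,0,0,255,0,0.027,0,0,255,0,0.027,0,0]}}

```text
time_s: 35.78
ee_pos: [0.4365, -0.0519, 0.1291]
tool_rot: [0.034, 1.015, -0.033]
force: [0.9, 0.2, -2.0]
grip_width: 0.689
```

Call:
{"fn": "carry_out", "kwargs": {"commands": [255,0,0.027,0,0,255,0,0.027,0,0,255,0,0.027,0,0,255,0,0.027,0,0,255,0,0.027,0,0,255,0,0.027,0,0,255,0,0.02,0,0,255,0,0.01,0,0,255,0,0,0,0,255,0,0,0,0]}}

```text
time_s: 36.62
ee_pos: [0.4449, 0.1395, 0.1316]
tool_rot: [0.033, 1.014, -0.03]
force: [0.3, 0.1, -1.8]
grip_width: 0.691
```

```bash
python3 st.py;python3 wsl.py w12; cat > sl.py <<'E'
from h import *
import sys
s=monitor.read_state();T=toolT(s);n=sys.argv[1]
W=np.load(n+"W.npy");I=cv2.imread(f"pics/{n}.png");hsv=cv2.cvtColor(I,cv2.COLOR_BGR2HSV)
m=np.zeros(I.shape[:2],bool);m[190:345,175:350]=1
b=m&(hsv[...,1]>40)&(hsv[...,0]>12)&(hsv[...,0]<40)&~np.isnan(W[...,0])
P=W[b]; P=P[(P[:,2]-T[2,3]>-.005)&(P[:,2]-T[2,3]<.03)]
A=np.c_[P[:,:2],np.ones(len(P))]
for _ in range(8):
    c=np.linalg.lstsq(A,P[:,2],rcond=None)[0];r=P[:,2]-A@c;k=abs(r)<max(.002,1.5*r.std());P,A=P[k],A[k]
print(len(P),"slopes dz/dx,dz/dy deg",np.degrees(np.arctan(c[:2])))
rc=cv2.minAreaRect(((P[:,:2]-T[:2,3])*1000).astype(np.float32));print(rc,"z top at centre rel tcp",np.dot(c,[rc[0][0]/1e3+T[0,3],rc[0][1]/1e3+T[1,3],1])-T[2,3])
E
python3 sl.py w12
```

```text
t 36.62 q [0.105  0.5201 2.3049 3.415  0.2453 1.436 ] p [0.4449 0.1395 0.1316] grip 0.691 F [ 0.2859  0.0896 -1.8014] lean(x,y) [31.8869 -0.6939] yaz 87.67097790574141 y tilt 0.7551101222996728
11911 slopes dz/dx,dz/dy deg [-0.1743  0.0878]
((33.8355598449707, -1.5767402648925781), (61.393436431884766, 119.87995147705078), 87.42401123046875) z top at centre rel tcp 0.006848395848212813
```

```bash
python3 -c "
from plan import *
T=toolT(monitor.read_state());Rm=T[:3,:3]
d=np.array([.5226,.1442,.1065])-T[:3,3];print(d)
print('down', Rm.T@[0,0,-.022]); print('fwd',Rm.T@(d-np.array([0,0,-.022])))"
```

```text
[ 0.0776  0.0055 -0.025 ]
down [ 0.0187 -0.0003 -0.0116]
fwd [0.0434 0.0087 0.064 ]
```

Call:
{"fn": "carry_out", "kwargs": {"commands": [255,0.0094,0,-0.0058,0,255,0.0094,0,-0.0058,0,255,0.0062,0.0012,0.0091,0,255,0.0062,0.0012,0.0091,0,255,0.0062,0.0012,0.0091,0,255,0.0062,0.0012,0.0091,0,255,0.0062,0.0012,0.0091,0,255,0.0062,0.0012,0.0091,0,255,0.0062,0.0012,0.0091,0,255,0,0,0,0]}}

```text
time_s: 37.5
ee_pos: [0.5259, 0.1424, 0.1068]
tool_rot: [0.035, 1.01, -0.035]
force: [1.4, -0.4, -2.3]
grip_width: 0.689
```

```bash
python3 st.py;python3 wsl.py w13;python3 sl.py w13
```

```text
t 37.5 q [0.0932 0.6092 2.1311 3.5257 0.1685 1.3164] p [0.5259 0.1424 0.1068] grip 0.689 F [ 1.3652 -0.4208 -2.2833] lean(x,y) [32.1267 -0.9082] yaz 87.37452644316541 y tilt 0.7407166829398004
11878 slopes dz/dx,dz/dy deg [0.0831 0.0639]
((36.213592529296875, -1.4244232177734375), (61.30191421508789, 119.90203094482422), 88.44248962402344) z top at centre rel tcp 0.007332143849298936
```

Call:
{"fn": "carry_out", "kwargs": {"commands": [255,-0.0013,0.001,-0.0021,0,255,-0.0013,0.0006,-0.0021,0,255,0,0,0,0,255,0.0047,0,-0.0029,0,255,0.0047,0,-0.0029,0,255,0.0047,0,-0.0029,0,255,0.0047,0,-0.0029,0,255,0.0047,0,-0.0029,0,255,0.0034,0,-0.0021,0,255,0,0,0,0]}}

```text
time_s: 38.38
ee_pos: [0.5178, 0.1463, 0.0735]
tool_rot: [0.033, 1.015, -0.032]
force: [0.8, -0.5, -1.4]
grip_width: 0.694
```

```bash
python3 st.py;python3 wsl.py w14;python3 sl.py w14
```

```text
t 38.38 q [0.1038 0.6923 2.1563 3.3959 0.2668 1.456 ] p [0.5178 0.1463 0.0735] grip 0.694 F [ 0.7636 -0.5072 -1.4002] lean(x,y) [31.7977 -0.7946] yaz 87.57177142204654 y tilt 0.711054902137869
11872 slopes dz/dx,dz/dy deg [-0.2572  0.0425]
((34.022178649902344, -2.032073974609375), (59.351898193359375, 119.50279998779297), 87.65892791748047) z top at centre rel tcp 0.006214474313652449
```

Call:
{"fn": "carry_out", "kwargs": {"commands": [255,0.0021,-0.001,0.0034,0,255,0,0,0,0,255,0.0013,0,-0.0008,0,255,0.0013,0,-0.0008,0,255,0.0009,0,-0.0005,0,255,0,0,0,0,255,0,0,0,0,255,0,0,0,0,255,0,0,0,0,255,0,0,0,0]}}

```text
time_s: 39.27
ee_pos: [0.5223, 0.1452, 0.0706]
tool_rot: [0.033, 1.013, -0.032]
force: [-0.3, -0.3, -1.3]
grip_width: 0.681
```

```bash
python3 st.py;python3 wsl.py w15;python3 sl.py w15
```

```text
t 39.27 q [0.0998 0.7009 2.1487 3.3855 0.2694 1.463 ] p [0.5223 0.1452 0.0706] grip 0.681 F [-0.3281 -0.303  -1.2758] lean(x,y) [31.9168 -0.787 ] yaz 87.56696456613086 y tilt 0.7285749018806656
11877 slopes dz/dx,dz/dy deg [-0.137   0.0586]
((34.32330322265625, 2.2241249084472656), (67.05873107910156, 120.3813247680664), 88.5025634765625) z top at centre rel tcp 0.006694600523095853
```

Call:
{"fn": "carry_out", "kwargs": {"commands": [255,0.0009,0,-0.0005,0,255,0.0006,0,-0.0004,0,255,0.0004,0,-0.0003,0,255,0,0,0,0,255,0,0,0,0,255,0,0,0,0,255,0,0,0,0,255,0,0,0,0,255,0,0,0,0,255,0,0,0,0]}}

```text
time_s: 40.15
ee_pos: [0.5223, 0.1453, 0.0685]
tool_rot: [0.033, 1.013, -0.032]
force: [-1.4, 0.2, 2.4]
grip_width: 0.689
```

```bash
python3 st.py
```

```text
t 40.15 q [0.0999 0.7066 2.1494 3.3801 0.2759 1.4686] p [0.5223 0.1453 0.0685] grip 0.689 F [-1.4272  0.2461  2.4035] lean(x,y) [31.9337 -0.7868] yaz 87.57081761553603 y tilt 0.7273899501422307
```

In contact (about +2.4 N, where it was carrying −1.8 N before). Releasing.

Call:
{"fn": "carry_out", "kwargs": {"commands": [70,0,0,0,0,60,0,0,0,0,40,0,0,0,0,20,0,0,0,0,0,0,0,0,0,0,0,0,0,0,0,-0.01,0,0,0,0,-0.025,0,0,0,0,-0.025,0,0,0,0,-0.01,0,-0.012,0]}}

```text
time_s: 40.98
ee_pos: [0.4759, 0.1467, 0.1247]
tool_rot: [0.034, 1.007, -0.032]
force: [-0.1, 0.5, 0.2]
grip_width: 0.997
```

```bash
python3 st.py;python3 wsl.py w16;python3 - <<'E'
from h import *
W=np.load("w16W.npy");I=cv2.imread("pics/w16.png");hsv=cv2.cvtColor(I,cv2.COLOR_BGR2HSV)
ph=np.radians(-3);o=np.array([.5584,.1425]);Rm=np.array([[np.cos(ph),np.sin(ph)],[-np.sin(ph),np.cos(ph)]])
b=(abs(W[...,2]-.075)<.004)&(hsv[...,0]>12)&(hsv[...,0]<40)&(hsv[...,1]>40)
L=(W[b][:,:2]-o)@Rm.T*1000;k=(abs(L)<80).all(1);L=L[k];P=W[b][k]
A=np.c_[P[:,:2],np.ones(len(P))];c=np.linalg.lstsq(A,P[:,2],rcond=None)[0];print(len(P),"slopes",np.degrees(c[:2]),"z",np.median(P[:,2]))
print(cv2.minAreaRect(L.astype(np.float32)))
for z0,n in((.047,"plate"),(.033,"low")):
    b=(abs(W[...,2]-z0)<(.003 if n=="plate" else .008));L=(W[b][:,:2]-o)@Rm.T*1000;L=L[(abs(L[:,1])<33)&(L[:,0]<-40)&(L[:,0]>-80)];print(n,len(L),np.percentile(L[:,0],[2,50]),np.percentile(L[:,1],[1,99]))
E
```

```text
t 40.98 q [0.1181 0.5494 2.2347 3.4975 0.2146 1.366 ] p [0.4759 0.1467 0.1247] grip 0.997 F [-0.0521  0.5238  0.1822] lean(x,y) [32.2714 -0.7701] yaz 87.54672721739931 y tilt 0.7792541330945949
7274 slopes [ 0.3627 -0.0026] z 0.07531626455520013
((0.7581863403320312, 0.9127426147460938), (126.05280303955078, 60.0020866394043), 0.8080868721008301)
plate 678 [-61.7077 -60.6466] [-31.0634  29.3826]
low 1416 [-62.7829 -61.8316] [-28.1165  29.9488]
```

```bash
python3 - <<'E'
from sim import *
# in-plane: given TCP (r in arm plane, z), lean L -> wrist centre -> q2,q3 -> q5(unflipped)=pi-L-q2-q3
h,a2,e2,a3,e3,a5,d1,d2,e5=P
Lf=np.hypot(a3,e3);al=np.arctan2(e3,a3)
def q5(x,z,L):
    L=np.radians(L);wx=x-a5*np.sin(L);wz=z+a5*np.cos(L)-h
    D=np.hypot(wx,wz);c=(D*D-a2*a2-Lf*Lf)/(2*a2*Lf)
    if abs(c)>1:return np.nan,np.nan
    k=np.arccos(c);q3=k-al   # forearm effective angle q3+al
    q2=np.arctan2(wx,wz)-np.arctan2(Lf*np.sin(k),a2+Lf*np.cos(k))
    return np.pi-L-q2-q3,q3
for x,z in((.54,.30),(.52,.25),(.49,.2),(.47,.15),(.455,.117),(.45,.117),(.42,.125)):
    print(x,z,[tuple(np.round(q5(x,z,L),2).tolist()) for L in(5,10,15,20,25,32,40,50,60)])
E
```

```text
0.54 0.3 [(1.13, 1.6), (1.01, 1.66), (0.89, 1.72), (0.77, 1.79), (0.64, 1.85), (0.45, 1.93), (0.21, 2.03), (-0.11, 2.15), (-0.48, 2.27)]
0.52 0.25 [(0.98, 1.71), (0.87, 1.77), (0.74, 1.83), (0.61, 1.89), (0.48, 1.96), (0.28, 2.04), (0.03, 2.14), (-0.33, 2.26), (-0.74, 2.38)]
0.49 0.2 [(0.83, 1.84), (0.7, 1.9), (0.57, 1.96), (0.44, 2.02), (0.29, 2.08), (0.07, 2.17), (-0.2, 2.27), (-0.61, 2.39), (-1.09, 2.5)]
0.47 0.15 [(0.67, 1.93), (0.53, 1.99), (0.4, 2.05), (0.25, 2.11), (0.09, 2.18), (-0.15, 2.26), (-0.46, 2.36), (-0.92, 2.48), (-1.48, 2.6)]
0.455 0.117 [(0.55, 1.99), (0.42, 2.05), (0.27, 2.11), (0.11, 2.18), (-0.05, 2.24), (-0.31, 2.33), (-0.65, 2.43), (-1.17, 2.55), (-1.79, 2.66)]
0.45 0.117 [(0.54, 2.0), (0.41, 2.06), (0.26, 2.13), (0.11, 2.19), (-0.06, 2.25), (-0.32, 2.34), (-0.67, 2.44), (-1.2, 2.56), (-1.85, 2.68)]
0.42 0.125 [(0.52, 2.07), (0.38, 2.13), (0.24, 2.19), (0.08, 2.25), (-0.1, 2.32), (-0.37, 2.41), (-0.76, 2.52), (-1.41, 2.67), (nan, nan)]
```

```bash
python3 - <<'E'
from sim import *
q0=np.array(monitor.read_state()['q']);p,Rm=pose(q0)
q=q0
for k in range(1,11): q=ik(q,np.array([.44,-.1,.12]),Rm@R.from_euler('x',-18*k,degrees=True).as_matrix(),.5)
print("turned",*desc(q))
qs=q
for w in(.5,.65):
  for dv in((-.04,0,0),(-.03,0,-.02),(-.03,0,.02),(-.02,0,.035)):
    q=ik(qs,np.array([.42,-.1,.10 if dv[2]>=0 else .13]),pose(qs)[1],.5)
    print(w,dv)
    for k in range(15):
        R1=pose(q)[1];q=run(q,[[0,*(R1.T@np.array(dv)),0]],w)
        if k%5==4:
            d=desc(q);print("  ",d[1],d[3],d[5],d[7])
E
```

```text
turned q [-0.7011  0.5604  2.3709  2.1628  0.4111 -1.2104] p [ 0.44 -0.1   0.12] lean(x,y)deg [31.7895 -0.725 ] yaz -92.39992438742752
0.5 (-0.04, 0, 0)
   [-1.0651  0.4568  2.44    1.4543  0.4261 -0.8654] [ 0.3433 -0.1454  0.1358] [26.3526  2.9797] -90.94251263871878
   [-1.6808  0.2672  2.44    0.6313  0.6954 -0.6374] [ 0.1999 -0.1973  0.174 ] [23.204   6.4729] -89.58328480920146
   [-2.4342  0.2579  2.3841  0.215   0.8932 -1.0188] [ 0.0037 -0.2061  0.1801] [22.958   7.0229] -89.37731168203722
0.5 (-0.03, 0, -0.02)
   [-0.9967  0.7627  2.44    2.1392  0.478  -1.5477] [ 0.3637 -0.1505  0.0552] [25.5228  3.0802] -90.92044570109117
   [-1.3819  1.1222  2.44    2.281   0.5422 -2.1649] [ 0.2682 -0.2065 -0.047 ] [22.2583  7.1535] -89.43091046862911
   [-1.8978  1.4325  2.3684  2.432   0.4883 -2.85  ] [ 0.1325 -0.232  -0.1487] [22.1485  9.1613] -89.04482186433175
0.5 (-0.03, 0, 0.02)
   [-0.9493  0.322   2.44    1.4352  0.4507 -0.6892] [ 0.3698 -0.1109  0.1781] [30.8928  1.6422] -91.46742808841458
   [-1.5453 -0.1637  2.4321  0.6621  1.0075 -0.345 ] [ 0.2643 -0.1186  0.2686] [31.2922  2.1
[... 1280 characters left out ...]
02  2.44    1.4352  0.4581 -0.6922] [ 0.3706 -0.1135  0.1825] [31.5684  1.1552] -91.6528936138714
   [-1.5715 -0.1778  2.4306  0.672   1.029  -0.3651] [ 0.2651 -0.1217  0.2732] [32.245   1.4907] -91.21142553338022
   [-2.3852 -0.4657  2.3332  0.362   1.7053 -0.8316] [ 0.1735 -0.1283  0.3314] [32.0879  1.2585] -90.33409524020533
0.65 (-0.02, 0, 0.035)
   [-0.8983  0.2674  2.4309  1.4352  0.4634 -0.6179] [ 0.3834 -0.0973  0.1976] [33.4717  1.268 ] -91.60709244034295
   [-1.2804 -0.2892  2.2793  0.6802  1.0929  0.0183] [ 0.3136 -0.098   0.3378] [35.1066  1.8641] -91.04761329330577
   [-2.0178 -0.6077  2.0223  0.5893  1.979  -0.2482] [ 0.2373 -0.1027  0.4696] [35.3357  1.8324] -90.87015630286385
```

```bash
python3 - <<'E'
from sim import *
q0=np.array(monitor.read_state()['q']);p,Rm=pose(q0)
for turned in(0,1):
 for y in (.1,.05,.0):
  q=q0
  if turned:
    for k in range(1,11): q=ik(q,np.array([.44,y,.12]),Rm@R.from_euler('x',-18*k,degrees=True).as_matrix(),.5)
  q=ik(q,np.array([.42,y,.10]),pose(q)[1],.5)
  qs=q
  for w in(.5,.65):
   for dv in((-.04,0,0),(-.035,0,-.01)):
    q=qs
    print("turned",turned,"y",y,"w",w,dv)
    for k in range(20):
        R1=pose(q)[1];q=run(q,[[0,*(R1.T@np.array(dv)),0]],w)
        if k%5==4:
            d=desc(q);print("  ",d[1],d[3],d[5],d[7])
E
```

```text
turned 0 y 0.1 w 0.5 (-0.04, 0, 0)
   [0.2442 0.4635 2.44   3.9023 0.2616 1.0943] [0.3378 0.1461 0.1345] [26.2319 -4.7236] 85.82235125089173
   [0.6279 0.4601 2.44   4.57   0.3547 0.7997] [0.2542 0.1995 0.1341] [25.1594 -7.5008] 84.7054836703875
   [1.2335 0.7202 2.44   4.57   0.4718 1.4483] [0.1104 0.2587 0.0693] [26.2811 -6.6291] 85.10784992722515
   [1.8056 0.8967 2.4354 4.57   0.421  2.0372] [-0.0505  0.2348  0.0163] [24.8617 -1.1743] 87.22288289631986
turned 0 y 0.1 w 0.5 (-0.035, 0, -0.01)
   [0.2905 0.6779 2.44   3.6431 0.4251 1.4227] [0.3436 0.1595 0.0775] [25.1691 -5.0818] 85.57974214157196
   [0.7947 0.798  2.44   4.1513 0.4555 1.4588] [0.216  0.2257 0.0413] [21.9071 -9.6806] 83.7441818482016
   [1.3935 0.9652 2.4204 4.4239 0.4176 1.8198] [ 0.0444  0.243  -0.0078] [ 21.6715 -10.8759] 83.3042926605155
   [1.9016 1.1022 2.3209 4.57   0.2857 2.1653] [-0.1073  0.2176 -0.0742] [19.9146 -7.6419] 84.35047227659614
turned 0 y 0.1 w 0.65 (-0.04, 0, 0)
   [0.2685 0.4523 2.44   3.8537 0.2745 1.1615] [0.3401 0.1563 0.1408] [27.9283 -3.5671] 86.31722931803435
   [0.6681 0.4219 2.44   4.
[... 9795 characters left out ...]
66  2.44    0.4321  0.781   0.5296] [0.2575 0.0172 0.2604] [22.3186  2.0714] -91.40373616926364
   [-1.576  -0.6594  2.4351  0.341   1.4107 -0.0376] [0.2064 0.0086 0.2751] [19.2967  1.916 ] -91.3227218633929
turned 1 y 0.0 w 0.65 (-0.035, 0, -0.01)
   [-0.3869  0.6066  2.44    2.6944  0.3511 -1.4564] [0.4043 0.0023 0.0952] [25.12   -0.7801] -92.57965535048916
   [-0.3721  0.5826  2.44    2.6495  0.2256 -1.3966] [0.3746 0.0065 0.0901] [19.1833 -0.8982] -92.73234594606889
   [-0.343   0.5551  2.44    2.4921  0.0979 -1.2106] [0.343  0.0143 0.0888] [13.2509 -1.1237] -92.87637218845498
   [-0.3169  0.535   2.44    1.6682  0.0407 -0.3613] [0.3243 0.0233 0.0905] [10.0081 -0.8381] -92.86987990742612
```

```bash
python3 -c "
from plan import *
rows([.43,.0,.12],-180,26,nd=3)"
```

```text
delta [-0.0407 -0.1468 -0.003 ]
255, -0.001, -0.006, -0.001, -6.92,
255, -0.001, -0.006, -0.002, -6.92,
255, -0.001, -0.005, -0.002, -6.92,
255, -0.001, -0.005, -0.003, -6.92,
255, -0.001, -0.005, -0.004, -6.92,
255, -0.001, -0.004, -0.004, -6.92,
255, -0.001, -0.004, -0.005, -6.92,
255, -0.001, -0.003, -0.005, -6.92,
255, -0.001, -0.002, -0.005, -6.92,
255, -0.001, -0.002, -0.006, -6.92,
255, -0.001, -0.001, -0.006, -6.92,
255, -0.001, -0.0, -0.006, -6.92,
255, -0.001, 0.0, -0.006, -6.92,
255, -0.001, 0.001, -0.006, -6.92,
255, -0.001, 0.002, -0.006, -6.92,
255, -0.001, 0.002, -0.005, -6.92,
255, -0.001, 0.003, -0.005, -6.92,
255, -0.001, 0.004, -0.005, -6.92,
255, -0.001, 0.004, -0.004, -6.92,
255, -0.001, 0.005, -0.004, -6.92,
255, -0.001, 0.005, -0.003, -6.92,
255, -0.001, 0.005, -0.002, -6.92,
255, -0.001, 0.006, -0.002, -6.92,
255, -0.001, 0.006, -0.001, -6.92,
255, -0.001, 0.006, -0.0, -6.92,
255, -0.001, 0.006, 0.0, -6.92,
```

Call:
{"fn": "carry_out", "kwargs": {"commands": [255,-0.001,-0.006,-0.001,-7,255,-0.001,-0.006,-0.002,-7,255,-0.001,-0.005,-0.002,-7,255,-0.001,-0.005,-0.003,-7,255,-0.001,-0.005,-0.004,-7,255,-0.001,-0.004,-0.004,-7,255,-0.001,-0.004,-0.005,-7,255,-0.001,-0.003,-0.005,-7,255,-0.001,-0.002,-0.005,-7,255,-0.001,-0.002,-0.006,-7]}}

```text
time_s: 41.87
ee_pos: [0.4586, 0.0882, 0.1237]
tool_rot: [-1.083, 0.895, 0.589]
force: [0.3, -0.4, -0.1]
grip_width: 0.001
```

Call:
{"fn": "carry_out", "kwargs": {"commands": [255,-0.001,-0.001,-0.006,-7,255,-0.001,0,-0.006,-7,255,-0.001,0,-0.006,-7,255,-0.001,0.001,-0.006,-7,255,-0.001,0.002,-0.006,-7,255,-0.001,0.002,-0.005,-7,255,-0.001,0.003,-0.005,-7,255,-0.001,0.004,-0.005,-7,255,-0.001,0.004,-0.004,-7,255,-0.001,0.005,-0.004,-7]}}

```text
time_s: 42.7
ee_pos: [0.4427, 0.0293, 0.1264]
tool_rot: [-2.157, 0.473, 1.191]
force: [1.0, 0.4, 1.1]
grip_width: -0.002
```

```bash
python3 st.py;python3 -c "
from plan import *
rows([.42,.0,.11],-40,6,nd=3)
T=toolT(monitor.read_state())[:3,:3]@R.from_euler('x',-40,degrees=True).as_matrix();print(T.T@[-.035,0,-.01])"
```

```text
t 42.7 q [-0.2776  0.5413  2.3977  2.7581  0.3642 -0.7127] p [0.4427 0.0293 0.1264] grip -0.002 F [1.0234 0.447  1.0954] lean(x,y) [31.9121 -0.8111] yaz -127.70396274072193 y tilt -20.286994834677134
delta [-0.0227 -0.0293 -0.0164]
255, 0.0, 0.007, 0.0, -6.67,
255, 0.0, 0.007, 0.001, -6.67,
255, 0.0, 0.007, 0.002, -6.67,
255, 0.0, 0.006, 0.002, -6.67,
255, 0.0, 0.006, 0.003, -6.67,
255, 0.0, 0.006, 0.004, -6.67,
[-0.01    0.0014  0.035 ]
```

Call:
{"fn": "carry_out", "kwargs": {"commands": [255,0,0.007,0,-6.7,255,0,0.007,0.001,-6.7,255,0,0.007,0.002,-6.7,255,0,0.006,0.002,-6.7,255,0,0.006,0.003,-6.7,255,0,0.006,0.004,-6.5,255,-0.01,0.0014,0.035,0,255,-0.01,0.0014,0.035,0,255,-0.01,0.0014,0.035,0,255,-0.01,0.0014,0.035,0]}}

```text
time_s: 43.53
ee_pos: [0.4, 0.0022, 0.1205]
tool_rot: [-2.64, 0.055, 1.647]
force: [-0.6, 0.0, 0.4]
grip_width: 0.001
```

```bash
python3 st.py;python3 -c "
from plan import *
T=toolT(monitor.read_state())[:3,:3];print(T.T@[-.035,0,-.01])"
```

```text
t 43.53 q [-0.3951  0.5157  2.4414  2.5642  0.2897 -1.3261] p [0.4    0.0022 0.1205] grip 0.001 F [-0.6114  0.0274  0.4099] lean(x,y) [26.0739 -0.9158] yaz -92.6365132713251 y tilt -0.3747907042636875
[-0.0064  0.0017  0.0358]
```

Call:
{"fn": "carry_out", "kwargs": {"commands": [255,-0.006,0.0015,0.036,0,255,-0.006,0.0015,0.036,0,255,-0.005,0.0015,0.036,0,255,-0.005,0.0015,0.036,0,255,-0.004,0.0015,0.036,0,255,-0.004,0.0015,0.036,0,255,-0.003,0.0015,0.036,0,255,0,0,0,0,255,0,0,0,0,255,0,0,0,0]}}

```text
time_s: 44.37
ee_pos: [0.3534, 0.012, 0.1349]
tool_rot: [-2.53, 0.056, 1.808]
force: [0.7, 0.0, -0.8]
grip_width: 0.001
```

```bash
python3 st.py;python3 -c "
from plan import *
T=toolT(monitor.read_state())[:3,:3];print(T.T@[-.035,0,-.01])"
```

```text
t 44.37 q [-0.382   0.3991  2.4416  1.664   0.111  -0.4099] p [0.3534 0.012  0.1349] grip 0.001 F [ 0.6552  0.0422 -0.8005] lean(x,y) [18.8839 -0.6727] yaz -92.73840288461227 y tilt -0.26442293372316716
[-0.0019  0.0017  0.0363]
```

Call:
{"fn": "carry_out", "kwargs": {"commands": [255,0.009,0.0015,0.034,0,255,0.009,0.0015,0.034,0,255,0.009,0.0015,0.034,0,255,0.009,0.0015,0.034,0,255,0,0,0,0,255,0,0,0,0,255,0,0,0,0,255,0,0,0,0,255,0,0,0,0,255,0,0,0,0]}}

```text
time_s: 45.2
ee_pos: [0.3371, 0.0201, 0.1089]
tool_rot: [-2.452, 0.067, 1.92]
force: [-0.6, 0.5, 0.0]
grip_width: 0.0
```

```bash
python3 st.py
```

```text
t 45.2 q [-0.3317  0.4778  2.442   1.7736  0.063  -0.4779] p [0.3371 0.0201 0.1089] grip 0.0 F [-0.5895  0.4898  0.0222] lean(x,y) [13.851  -1.0151] yaz -92.88623376768653 y tilt 0.3025864045948836
```

```bash
python3 - <<'E'
from sim import *
q=np.array(monitor.read_state()['q']);p,Rm=pose(q)
for t in ([.34,.02,.14],[.34,.02,.18],[.36,.04,.24],[.42,.09,.30],[.506,.145,.33],[.506,.145,.30],[.47,.147,.22],[.44,.15,.16],[.425,.15,.126]):
    qn=ik(q,np.array(t),Rm,.5);d=desc(qn);print(t,d[1],d[3],d[5],"rows",np.max(abs(qn-q)/sp).round(1),np.argmax(abs(qn-q)/sp)+1);q=qn
T=Rm
print(T.T@[0,0,.03],T.T@[.02,.02,.03],T.T@[.0,.0,.0])
E
```

```text
[0.34, 0.02, 0.14] [-0.3287  0.3536  2.3943  0.3682  0.1702  0.9357] [0.34 0.02 0.14] [13.851  -1.0151] rows 7.7 6
[0.34, 0.02, 0.18] [-0.3285  0.2129  2.3359  0.1725  0.363   1.1377] [0.34 0.02 0.18] [13.851  -1.0151] rows 1.1 6
[0.36, 0.04, 0.24] [-0.2334  0.0803  2.1922  0.0655  0.6307  1.3388] [0.36 0.04 0.24] [13.851  -1.0151] rows 1.5 5
[0.42, 0.09, 0.3] [-0.046   0.0839  1.9593 -0.0082  0.8561  1.5791] [0.42 0.09 0.3 ] [13.851  -1.0151] rows 1.3 6
[0.506, 0.145, 0.33] [ 0.088   0.2027  1.7132 -0.0458  0.9868  1.7291] [0.506 0.145 0.33 ] [13.851  -1.0151] rows 1.3 3
[0.506, 0.145, 0.3] [ 0.088   0.2378  1.7577 -0.0485  0.9073  1.7338] [0.506 0.145 0.3  ] [13.851  -1.0151] rows 0.4 5
[0.47, 0.147, 0.22] [ 0.1004  0.3104  1.9353 -0.0673  0.6581  1.7693] [0.47  0.147 0.22 ] [13.851  -1.0151] rows 1.4 5
[0.44, 0.15, 0.16] [ 0.116   0.398   2.0613 -0.104   0.4461  1.825 ] [0.44 0.15 0.16] [13.851  -1.0151] rows 1.2 5
[0.425, 0.15, 0.126] [ 0.1207  0.4654  2.1246 -0.1479  0.3168  1.8763] [0.425 0.15  0.126] [13.851  -1.0151] rows 0.7 5
[-0.0291  0.0002 -0.0072] [-0.0247 -0.0208 -0.0256] [0. 0. 0.]
```

Call:
{"fn": "carry_out", "kwargs": {"commands": [255,-0.004,0,-0.001,0,255,-0.004,0,-0.001,0,255,-0.004,0,-0.001,0,255,-0.004,0,-0.001,0,255,-0.006,0,-0.0015,0,255,-0.008,0,-0.002,0,255,-0.015,0,-0.004,0,255,-0.02,0,-0.005,0,255,-0.025,0,-0.006,0,255,-0.025,0,-0.006,0]}}

```text
time_s: 46.03
ee_pos: [0.3376, 0.0232, 0.2085]
tool_rot: [-2.45, 0.051, 1.912]
force: [0.7, -0.4, -0.3]
grip_width: -0.001
```

```bash
python3 st.py;python3 -c "
from plan import *
rows([.50,.145,.345],0,10)"|head -3
```

```text
t 46.03 q [-0.3339  0.1214  2.2979  0.1581  0.4933  1.1536] p [0.3376 0.0232 0.2085] grip -0.001 F [ 0.6998 -0.404  -0.3013] lean(x,y) [14.0653 -0.318 ] yaz -92.67595370937158 y tilt -0.35248529316952404
delta [0.1624 0.1218 0.1365]
255, -0.0094, -0.013, -0.0185, 0.0,
255, -0.0094, -0.013, -0.0185, 0.0,
```

Call:
{"fn": "carry_out", "kwargs": {"commands": [255,-0.0094,-0.013,-0.0185,0,255,-0.0094,-0.013,-0.0185,0,255,-0.0094,-0.013,-0.0185,0,255,-0.0094,-0.013,-0.0185,0,255,-0.0094,-0.013,-0.0185,0,255,-0.0094,-0.013,-0.0185,0,255,-0.0094,-0.013,-0.0185,0,255,-0.0094,-0.013,-0.0185,0,255,-0.0094,-0.013,-0.0185,0,255,-0.0094,-0.013,-0.0185,0]}}

```text
time_s: 46.87
ee_pos: [0.5007, 0.1456, 0.3458]
tool_rot: [-2.452, 0.05, 1.909]
force: [-0.1, 0.6, 0.2]
grip_width: -0.003
```

```bash
python3 st.py;python3 wsl.py w17;python3 - <<'E'
from h import *
c=capture("scene");cv2.imwrite("pics/scene2.png",cv2.resize(c["img"][100:320,150:400],None,fx=3,fy=2.7))
W=np.load("w17W.npy");I=cv2.imread("pics/w17.png")
b=(W[...,2]>.262)&(W[...,2]<.297)&(I.max(2)<70)&(abs(W[...,0]-.51)<.05)&(abs(W[...,1]-.145)<.06)
P=W[b];print(len(P), P.min(0),P.max(0),np.median(P,0)); 
k=P[:,2]>P[:,2].max()-.004;print("top ridge",np.median(P[k],0))
E
```

```text
t 46.87 q [ 0.0827  0.1745  1.7047 -0.0294  1.0164  1.7128] p [0.5007 0.1456 0.3458] grip -0.003 F [-0.1198  0.5842  0.1795] lean(x,y) [14.1777 -0.2842] yaz -92.64100991225159 y tilt -0.38307821284155136
4121 [0.5015 0.1051 0.2705] [0.5256 0.1885 0.2938] [0.514  0.1485 0.29  ]
top ridge [0.5119 0.1467 0.2909]
```

```bash
cat > arc.py <<'E'
from h import *
s=monitor.read_state();T=toolT(s);Rm=T[:3,:3]
u=np.array([np.cos(np.radians(-3)),np.sin(np.radians(-3)),0])
C0=np.array([.512,.1467,.2795]);H=C0+.145*u-np.array([0,0,.172])
C=lambda th:H-.225*np.cos(np.radians(th))*u+np.array([0,0,.225*np.sin(np.radians(th))])
off=np.array([-.001,-.0005,.018])
def tcp(th): return C(th)+off
if __name__=="__main__":
    p=np.array(s["ee_pos"])
    for th in [50,48,46,43,40,37,34,31,28,25,22,19,16,13,10,7.5,5,3,1.5,0]:
        n=tcp(th);l=Rm.T@(n-p);print(th,np.round(n,4),*[round(float(x),4) for x in l],sep=", ");p=n
E
python3 arc.py
```

```text
50, [0.5114 0.1462 0.2979], 0.0502, 0.0002, 0.0056
48, [0.5055 0.1465 0.2927], 0.0035, -0.0, 0.007
46, [0.4997 0.1468 0.2874], 0.0037, -0.0, 0.0069
43, [0.4915 0.1472 0.2789], 0.006, 0.0, 0.0101
40, [0.4837 0.1476 0.2701], 0.0066, 0.0, 0.0098
37, [0.4764 0.148  0.2609], 0.0071, 0.0, 0.0094
34, [0.4695 0.1484 0.2513], 0.0076, 0.0, 0.009
31, [0.4632 0.1487 0.2414], 0.008, 0.0, 0.0086
28, [0.4574 0.149  0.2311], 0.0085, 0.0, 0.0082
25, [0.4522 0.1493 0.2206], 0.0089, 0.0, 0.0077
22, [0.4475 0.1495 0.2098], 0.0093, 0.0001, 0.0073
19, [0.4434 0.1497 0.1988], 0.0096, 0.0001, 0.0068
16, [0.4398 0.1499 0.1875], 0.01, 0.0001, 0.0063
13, [0.4369 0.1501 0.1761], 0.0103, 0.0001, 0.0057
10, [0.4345 0.1502 0.1646], 0.0106, 0.0001, 0.0052
7.5, [0.433  0.1503 0.1549], 0.009, 0.0001, 0.0039
5, [0.432  0.1503 0.1451], 0.0092, 0.0001, 0.0035
3, [0.4314 0.1504 0.1373], 0.0074, 0.0001, 0.0025
1.5, [0.4312 0.1504 0.1314], 0.0056, 0.0, 0.0017
0, [0.4311 0.1504 0.1255], 0.0057, 0.0, 0.0016
```

First approach and the start of the arc.

Call:
{"fn": "carry_out", "kwargs": {"commands": [255,0.02,0.0001,0.002,0,255,0.02,0.0001,0.002,0,255,0.0102,0,0.0016,0,255,0.0035,0,0.007,0,255,0.0037,0,0.0069,0,255,0.006,0,0.0101,0,255,0.0066,0,0.0098,0,255,0.0071,0,0.0094,0,255,0.0076,0,0.009,0,255,0,0,0,0]}}

```text
time_s: 47.8
ee_pos: [0.457, 0.1468, 0.2462]
tool_rot: [-2.439, 0.051, 1.927]
force: [-12.6, 1.1, 13.9]
grip_width: 0.005
```

```bash
python3 st.py;python3 wsl.py w18
```

```text
t 47.8 q [ 0.094   0.2499  1.9267 -0.0401  0.7334  1.7385] p [0.457  0.1468 0.2462] grip 0.005 F [-12.6366   1.0628  13.9228] lean(x,y) [13.375  -0.3022] yaz -92.6592697812872 y tilt -0.33022025860039467
```

```bash
python3 - <<'E'
from h import *
s=monitor.read_state();T=toolT(s)
W=np.load("w18W.npy");I=cv2.imread("pics/w18.png")
for cols in((185,225),(300,340)):
    b=np.zeros(I.shape[:2],bool);b[205:262,cols[0]:cols[1]]=1
    b&=(I.max(2)<75)&(W[...,2]>.15)
    P=W[b];k=P[:,2]>np.percentile(P[:,2],90);print(len(P),"top ridge",np.median(P[k],0),"x range",P[:,0].min(),P[:,0].max(),"zmax",P[:,2].max())
print("tip",T[:3,3]+.008*T[:3,0])
E
```

```text
1803 top ridge [0.4676 0.1749 0.24  ] x range 0.4557902185932395 0.4793515557570273 zmax 0.2412945904859263
1781 top ridge [0.4647 0.1192 0.24  ] x range 0.45295961603517554 0.47663453815385315 zmax 0.24149847148726727
tip [0.4592 0.1467 0.2389]
```

Call:
{"fn": "carry_out", "kwargs": {"commands": [255,0.008,0,0.0078,0,255,0.0085,0,0.0074,0,255,0.0089,0,0.007,0,255,0.0093,0,0.0066,0,255,0.0096,0,0.0062,0,255,0.01,0,0.0057,0,255,0.0103,0,0.0051,0,255,0.0106,0,0.0047,0,255,0,0,0,0,255,0,0,0,0]}}

```text
time_s: 48.68
ee_pos: [0.4265, 0.1481, 0.1611]
tool_rot: [-2.437, 0.053, 1.93]
force: [-10.2, 1.0, 7.2]
grip_width: 0.001
```

```bash
python3 st.py;python3 wsl.py w19;python3 - <<'E'
from h import *
s=monitor.read_state();T=toolT(s)
W=np.load("w19W.npy");I=cv2.imread("pics/w19.png")
for cols in((175,220),(305,350)):
    b=np.zeros(I.shape[:2],bool);b[195:265,cols[0]:cols[1]]=1
    b&=(I.max(2)<75)&(W[...,2]>.09)&(W[...,0]<.5)&(W[...,0]>.38)&(W[...,2]<.22)
    P=W[b];k=P[:,2]>np.percentile(P[:,2],90);print(len(P),"top ridge",np.median(P[k],0),"x range",P[:,0].min(),P[:,0].max())
print("tip",T[:3,3]+.008*T[:3,0])
E
```

```text
t 48.68 q [ 0.1062  0.3828  2.0867 -0.0722  0.4437  1.7858] p [0.4265 0.1481 0.1611] grip 0.001 F [-10.211    1.0262   7.1608] lean(x,y) [13.2543 -0.3938] yaz -92.6764601354255 y tilt -0.2367892734118524
1972 top ridge [0.4354 0.1782 0.1543] x range 0.4234818940490069 0.44686413158728294
1833 top ridge [0.4324 0.1186 0.1542] x range 0.4203140776487822 0.4437363176974222
tip [0.4284 0.148  0.1535]
```

Call:
{"fn": "carry_out", "kwargs": {"commands": [255,0.0065,0,0.001,0,255,0.0065,0,0.001,0,255,0.0065,0,0.001,0,255,0.0065,0,0.001,0,255,0.0055,0,0.001,0,255,0.003,0,0.0005,0,255,0,0,0,0,255,0,0,0,0,255,0,0,0,0,255,0,0,0,0]}}

```text
time_s: 49.57
ee_pos: [0.4287, 0.1481, 0.1272]
tool_rot: [-2.437, 0.054, 1.931]
force: [-12.5, 1.8, 10.6]
grip_width: 0.001
```

```bash
python3 st.py;python3 wsl.py w20;python3 - <<'E'
from h import *
s=monitor.read_state();T=toolT(s)
W=np.load("w20W.npy");I=cv2.imread("pics/w20.png")
for cols in((175,220),(305,350)):
    b=np.zeros(I.shape[:2],bool);b[195:265,cols[0]:cols[1]]=1
    b&=(I.max(2)<75)&(W[...,2]>.06)&(W[...,0]<.5)&(W[...,0]>.38)&(W[...,2]<.22)
    P=W[b];k=P[:,2]>np.percentile(P[:,2],90);print(len(P),"top ridge",np.median(P[k],0),"x range",P[:,0].min(),P[:,0].max())
print("tip",T[:3,3]+.008*T[:3,0])
E
```

```text
t 49.57 q [ 0.1057  0.4637  2.1124 -0.094   0.3384  1.8089] p [0.4287 0.1481 0.1272] grip 0.001 F [-12.5306   1.8062  10.6128] lean(x,y) [13.2038 -0.4172] yaz -92.68491310818673 y tilt -0.21290163332826345
1841 top ridge [0.4328 0.1788 0.1193] x range 0.42385735702137384 0.4443899216749887
1692 top ridge [0.4294 0.1189 0.1192] x range 0.42072549521994257 0.44130900084238517
tip [0.4305 0.148  0.1194]
```

Call:
{"fn": "carry_out", "kwargs": {"commands": [255,0.001,0,0.0002,0,255,0.001,0,0.0002,0,255,0,0,0,0,255,0,0,0,0,255,0,0,0,0,255,0,0,0,0,255,0,0,0,0,255,0,0,0,0,255,0,0,0,0,255,0,0,0,0]}}

```text
time_s: 50.45
ee_pos: [0.4286, 0.1481, 0.1262]
tool_rot: [-2.438, 0.053, 1.929]
force: [-16.3, 1.4, 23.6]
grip_width: 0.001
```

```bash
python3 st.py
```

```text
t 50.45 q [ 0.1058  0.466   2.1142 -0.0959  0.3329  1.8107] p [0.4286 0.1481 0.1262] grip 0.001 F [-16.2927   1.3778  23.5606] lean(x,y) [13.2833 -0.4154] yaz -92.67046405353895 y tilt -0.2152252863387464
```

Call:
{"fn": "carry_out", "kwargs": {"commands": [255,-0.0057,0,-0.0022,0,255,-0.0056,0,-0.0022,0,255,-0.0074,0,-0.003,0,255,-0.0092,0,-0.004,0,255,-0.009,0,-0.0044,0,255,-0.0106,0,-0.0056,0,255,-0.0103,0,-0.006,0,255,-0.01,0,-0.0064,0,255,-0.0096,0,-0.0068,0,255,-0.0093,0,-0.0073,0]}}

```text
time_s: 51.28
ee_pos: [0.4615, 0.1467, 0.223]
tool_rot: [-2.451, 0.051, 1.911]
force: [-0.2, -0.2, 3.6]
grip_width: 0.001
```

```bash
python3 st.py;python3 wsl.py w21;python3 - <<'E'
from h import *
s=monitor.read_state();T=toolT(s)
W=np.load("w21W.npy");I=cv2.imread("pics/w21.png")
for cols in((175,220),(305,350)):
    b=np.zeros(I.shape[:2],bool);b[185:275,cols[0]:cols[1]]=1
    b&=(I.max(2)<75)&(W[...,2]>.1)&(W[...,0]<.52)&(W[...,0]>.38)&(W[...,2]<.29)
    P=W[b];k=P[:,2]>np.percentile(P[:,2],90);print(len(P),"top ridge",np.median(P[k],0))
print("tip",T[:3,3]+.008*T[:3,0])
E
```

```text
t 51.28 q [ 0.0937  0.2923  1.9552 -0.0463  0.6501  1.7451] p [0.4615 0.1467 0.223 ] grip 0.001 F [-0.2198 -0.1966  3.5784] lean(x,y) [14.096  -0.3111] yaz -92.66083389354331 y tilt -0.35719081858911444
1223 top ridge [0.4548 0.1792 0.214 ]
1144 top ridge [0.4523 0.1188 0.2139]
tip [0.4667 0.1468 0.2177]
```

Call:
{"fn": "carry_out", "kwargs": {"commands": [255,-0.0089,0,-0.0065,0,255,-0.0085,0,-0.0075,0,255,-0.008,0,-0.008,0,255,-0.0076,0,-0.0085,0,255,-0.0071,0,-0.009,0,255,-0.0066,0,-0.0095,0,255,-0.006,0,-0.0101,0,255,-0.005,0,-0.0069,0,255,-0.005,0,-0.006,0,255,-0.01,0,0,0]}}

```text
time_s: 52.17
ee_pos: [0.515, 0.1438, 0.3101]
tool_rot: [-2.45, 0.052, 1.912]
force: [-0.8, -0.2, -0.7]
grip_width: -0.001
```

Call:
{"fn": "carry_out", "kwargs": {"commands": [255,-0.015,0,0,0,255,-0.02,0,0,0,255,-0.025,0,0.005,0,255,-0.025,0,0.01,0,255,-0.02,0,0.02,0,255,-0.02,0,0.025,0,255,0,0,0.03,0,255,0,0,0.03,0,255,0,0,0,0,255,0,0,0,0]}}

```text
time_s: 53.0
ee_pos: [0.3653, 0.1505, 0.4016]
tool_rot: [-2.451, 0.049, 1.912]
force: [0.9, 0.7, -0.4]
grip_width: -0.002
```

```bash
python3 st.py;python3 wsl.py w22; python3 - <<'E'
from h import *
I=cv2.imread("pics/w22.png");W=np.load("w22W.npy")
c=capture("scene");cv2.imwrite("pics/scene3.png",cv2.resize(c["img"][100:320,150:400],None,fx=3,fy=2.7))
b=(W[...,2]>.2)&(W[...,2]<.32)&(I.max(2)<75)&(abs(W[...,0]-.5)<.06)&(abs(W[...,1]-.145)<.06)
P=W[b]
if len(P):k=P[:,2]>np.percentile(P[:,2],90);print(len(P),np.median(P[k],0))
P=cloud(c)[100:280,190:300].reshape(-1,3)
k=(abs(P[:,0]-.51)<.05)&(abs(P[:,1]-.146)<.05)&(P[:,2]>.2)&(P[:,2]<.32);print(k.sum(),P[k].mean(0),P[k][:,2].max())
E
```

```text
t 53.0 q [ 0.1344 -0.0925  1.8313 -0.0408  1.1601  1.7629] p [0.3653 0.1505 0.4016] grip -0.002 F [ 0.8982  0.6831 -0.3697] lean(x,y) [14.0764 -0.2856] yaz -92.5915623621965 y tilt -0.3642705643174493
3212 [0.5105 0.1408 0.2919]
235 [0.5105 0.1508 0.284 ] 0.294957949997546
```

```bash
python3 - <<'E'
from station import monitor,capture
import numpy as np,cv2
from h import *
s=monitor.read_state();print(s['time_s'],np.round(s['force'],1),np.round(s['qvel'],3),s['grip_width'])
W=np.load('w22W.npy');print(W.shape)
W=W.reshape(-1,3) 
a=np.deg2rad(-3);d=W[:,:2]-[0.5584,0.1425]
x=d@[np.cos(a),np.sin(a)];y=d@[-np.sin(a),np.cos(a)]
m=(abs(W[:,2]-.0755)<.006)&(abs(x)<.075)&(abs(y)<.033)
print(m.sum(),np.percentile(x[m],[0.5,99.5]),np.percentile(y[m],[1,99]),np.median(W[m,2]))
c=capture('scene');cv2.imwrite('pics/final.png',c['img'])
E
```

```text
53.1 [ 0.5  0.4 -0.3] [-0.006  0.022 -0.028 -0.002 -0.003  0.001] -0.0006878359606484342
(384, 512, 3)
2374 [-0.0606  0.0728] [-0.0288  0.0304] 0.07548800197165212
```

View pics/final.png

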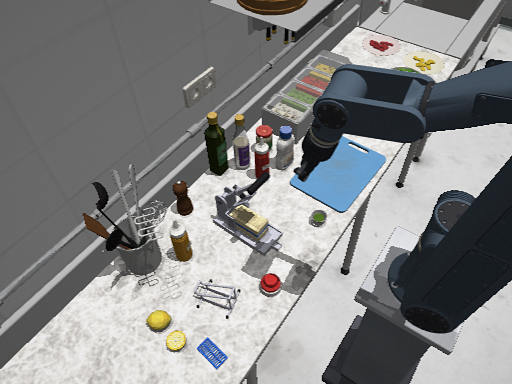

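The picture shows the stack in the press around (245,218), the lever up near (262,185), the empty stand at (217,293), and the timer, cup and bottles all standing. I'm handing the job in.

```bash
python3 -c "
from station import workorder
print(workorder.sign_off())"
```

```text
the job is handed in; nothing more can be done
None
```

The press is loaded and the job is handed in, at about 53 s of the 72 s allowed; sign-off gives no verdict. I laid the blue plate on the lower slab and set the second slab on it with about 2–4 N of contact. I then pushed the lever to its stop: the grip was level at about 108 mm, and the force rose from 10.6 to 23.6 N over the last millimetre. I held it there for over 0.8 s and followed it back up.

**Last checks:**
- **Stack:** the top is at 75.5 mm. The layers are about 1–2 mm in front of the seat's middle, within 1 mm sideways, turned about 0.8° and sloping less than 0.4°.
- **Lever:** it is fully up again, with the grip at 292 mm against 291 mm at the start.
- **Arm:** it is clear of everything, with under 1 N on the wrist.
- **Bystanders:** both bottles, the cup and the timer stand where they were, judged from the picture.

**Disagreement:** no check failed, but the top and wrist cameras differed by 2–3 mm in the press's sideways direction. I used the wrist camera. If the top camera were right, the layers would still be inside the 6 mm limit.

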